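# Pack out a rack tie with horseshoe packers and hold it tight

## Robot

A 7-joint arm with a two-finger parallel gripper is mounted at the origin on the work surface. World frame = base frame: x ahead of the robot, y to its left, z up, the work surface at z = 0. Lengths are in m, angles in rad, forces in N, time in s.
With the tool pointing down it reaches from about 0.4 to 0.85 m from the base axis. Payload 4.5 kg.
Tool frame: the origin (TCP) lies at the centre of the arm's flange, where the gripper is bolted on; the fingertips stand r.tcp_to_tips ahead of it and the grasp point (between the pads) lies 147 mm ahead of it (r.tcp_to_tips is the distance from the TCP to the fingertips, in m); x points along the fingers, y is the direction in which the jaws open and shut, and the axes are right-handed (so a half turn about x gives the same grasp; the last joint's range is limited). The gripper opens to 88 mm and grips with 3 to 60 N. Pads are 18 mm wide; open, the fingers measure 123 mm over their backs; the gripper's body (75 mm by 187 mm) begins 45 mm behind the grasp point.
Start: joints at [-1.302, 0.689, -0.195, 1.565, 0.157, 0.902, -0.215], TCP at [0.145, 0.608, 0.405] pointing down, gripper open.
Joint ranges: [-3.01, 3.01], [-0.46, 2.08], [-1.47, 1.51], [0.13, 2.56], [-1, 4.14], [0.04, 2.09], [-2.66, 2.66]. Speed limits (rad/s): [2.57, 2.57, 3.14, 3.14, 3.14, 3.14, 3.14].

## Interface

Orientations are given as a unit quaternion [x, y, z, w].
In Python, from plant import r, eyes gives the robot as it stands.
- The arm moves only by the tool carry_out, never from a script. Its argument "targets" is text: rows parted by semicolons, each of 5 numbers parted by spaces: the opening, from 0 (shut) to 1 (fully open), then the shift along the tool's x, y, z in mm, then the turn about the tool's x in rad. A call has 1 to 20 rows; each row shifts and turns the commanded pose from where the row before left it, along the tool's axes as they then stand; what a row does not reach is not made up. A row lasts 1/12 s, in which the tool goes at most 41.7 mm and 7.16 degrees, less where a joint would pass 70% of its speed; a pose out of reach is approached as far as the arm can. A call is refused whole if a number of a shift passes 41.7 or a number of a turn 0.125, either way. A call with a gripper value outside its range is refused whole. The fingers move at their own pace and stop on an object; "force" is the grip in N (left out, the last holds). Time passes only in rows, so rows that do not move let the fingers close. It gives the time, the measured TCP pose, the force and the opening at its end, in the units of the state.
- r.get_state(): the state, without advancing time (a new reading comes with each control period).
- eyes.snapshot(name): name is "scene" or "top" or "wrist"; returns (picture, depth): 480x640x3 uint8, blue, green, red; 480x640 float32, m along the optical axis (not along the pixel's ray), 0 where there is no reading.
- eyes.camera_params(name): a dict with "intrinsics" (3x3 intrinsics, pixels), "dist_coeffs" ([k1, k2, p1, p2, k3] as OpenCV has them; the pictures are not rectified), "rvec" (rotation vector, rad) and "tvec" (3), from world to camera coordinates, as OpenCV has them; the wrist camera has in their place "T_tool_cam" (4x4, takes a point from camera to tool coordinates, whose origin is the TCP and whose axes are the tool frame's). Camera axes: x right, y down, z forward; pixel columns grow to the right and rows downward; lengths in m; the calibration is good to about 2 mm. A picture is of the moment at which its call begins: read the wrist's pose just before it. camera_params takes no time and is no camera call.
- r.finish_job(): hands the job in, once; it reports no verdict.
The state is a dict: "clock": time; "q": joint angles; "qd": joint speeds; "joint_torque": joint torques, N m; "tool_pos": TCP position; "eef_rot": TCP orientation; "contact_force": force on the tool from outside, world axes, zero at the start; "moment": the same for the moment, N m; "opening": opening from 0.0 (shut) to 1.0 (fully open).
Only numpy, scipy, OpenCV 4.12 (cv2) and the standard library are available. Lean on these libraries where they do the work, as an engineer would, in place of code of your own. Each camera call takes 0.05 s, during which the arm holds its last target.

## Task

The equipment rack is being tied to the anchor post: grip packers from the caddy lightly, since they are brittle, and hang them over the stud in the gap between the post and the steel tie bracket, until the bracket closes firmly on the stack when you push it up to the post instead of running to the end of its slots. Finish holding the bracket tight against the stack with the fingers (at least 5 N, never more than about 30 N on a packer), so that the nut can be run up; do not let go. Leave unused packers standing in the caddy and everything else on the desk where it is.

Things in the scene. Friction and masses are not known exactly. Their poses are not given: they have to be found in the camera images.
- post: Anchor post, fixed to the desk: bare aluminium profile 30 x 30 mm, 182 mm high, on a flat dark foot 90 x 46 x 8 mm. Origin under the profile's centre; its +y face looks at the rack, x is level across the post, z up.
- stud (a point): Root of the tie stud: where its centre line leaves the middle of the post's +y face, 135 mm above the desk, 15 mm from the post's centre. Axes as the post's: y runs along the stud, from post to rack. Level steel stud, 8 mm in diameter, 56 mm long. At y = 41 to 48 mm it carries a nut 15 mm across (8 mm up and down from the centre line), already backed off.
- rack: Equipment rack, fixed to the desk: grey steel box with network ports, 280 mm long (y), 160 mm deep (x), 100 mm high. Origin at the centre of its underside, y as the post's. The tie bracket's foot lies on its top at the end next to the post.
- tie_face (a point): Middle of the tie bracket's face towards the post, where the stud passes through. Axes as the stud's: its y in the stud's frame is the open gap (17 to 29 mm at the start). Bare steel angle 30 mm wide (x), 4 mm thick: upright leg from 35 mm below the stud to 47 mm above (level with the post's top), foot 4 mm thick lying 60 mm back over the rack's top, under two loose screws.
- tie (a joint): How far the tie bracket has slid towards the post, in m: 0 = drawn back, 0.012 = end of its slots, where it can go no further. It slides when pushed (about 1 N of friction), has no spring and stays where it is left. If it gets to 0.012 the stack is still too thin.
- caddy: Wooden packer caddy, fixed to the desk: 56 mm (x) by 166 mm (y), 28 mm high. Origin at the centre of its underside. Five slots 8 mm wide run along x, at y = -60, -30, 0, 30 and 60 mm, floor 6 mm above the desk. A packer stands on end in each, with the opening down and its upper 68 mm clear of the caddy.
- packer0_mid (a point): Centre (half-way up, 51 mm above the desk at the start) of one of five alike grey horseshoe packers: 46 mm wide (x), 6 mm thick (y), 90 mm high, 26 g, brittle. It narrows to 36 mm over its top 12 mm. A slot 14 mm wide, open below, runs 66 mm up its middle to a pointed roof. Let go astride the stud it drops home by itself: roof on the stud, this point 14.5 mm below the stud's centre line.
- packer1_mid (a point): Centre (half-way up, 51 mm above the desk at the start) of one of five alike grey horseshoe packers: 46 mm wide (x), 6 mm thick (y), 90 mm high, 26 g, brittle. It narrows to 36 mm over its top 12 mm. A slot 14 mm wide, open below, runs 66 mm up its middle to a pointed roof. Let go astride the stud it drops home by itself: roof on the stud, this point 14.5 mm below the stud's centre line.
- packer2_mid (a point): Centre (half-way up, 51 mm above the desk at the start) of one of five alike grey horseshoe packers: 46 mm wide (x), 6 mm thick (y), 90 mm high, 26 g, brittle. It narrows to 36 mm over its top 12 mm. A slot 14 mm wide, open below, runs 66 mm up its middle to a pointed roof. Let go astride the stud it drops home by itself: roof on the stud, this point 14.5 mm below the stud's centre line.
- packer3_mid (a point): Centre (half-way up, 51 mm above the desk at the start) of one of five alike grey horseshoe packers: 46 mm wide (x), 6 mm thick (y), 90 mm high, 26 g, brittle. It narrows to 36 mm over its top 12 mm. A slot 14 mm wide, open below, runs 66 mm up its middle to a pointed roof. Let go astride the stud it drops home by itself: roof on the stud, this point 14.5 mm below the stud's centre line.
- packer4_mid (a point): Centre (half-way up, 51 mm above the desk at the start) of one of five alike grey horseshoe packers: 46 mm wide (x), 6 mm thick (y), 90 mm high, 26 g, brittle. It narrows to 36 mm over its top 12 mm. A slot 14 mm wide, open below, runs 66 mm up its middle to a pointed roof. Let go astride the stud it drops home by itself: roof on the stud, this point 14.5 mm below the stud's centre line.
- spanner: Open-ended steel spanner, 150 mm, lying on the desk; origin under its middle. Not part of the job.
- driver: Screwdriver, 190 mm, lying on the desk. Not part of the job.
- mug: White mug, 80 mm across, 90 mm high, with a handle; origin under its centre. Not part of the job.
- mouse: White computer mouse, 105 x 58 x 32 mm. Not part of the job.
- tape: Roll of black tape lying flat, 96 mm across, 19 mm high. Not part of the job.
- adapter: Black power adapter, 110 x 48 x 30 mm. Not part of the job.
- phone: Black phone lying flat, 146 x 71 x 8 mm. Not part of the job.
Not all that is in view belongs to the job. What is shaped like the part that bears packer3_mid but green or pink is not meant.

How it is judged:
On the way:
1. a first packer hangs upright over the stud between post and bracket, out of the fingers ((((x of packer0_mid in the frame of stud between -0.007 and 0.007 m and y of packer0_mid in the frame of stud between 0 and 0.033 m and z of packer0_mid in the frame of stud between -0.0205 and -0.0085 m and angle between packer0_mid's own z axis and vertical below 0.3 rad) and contact force between the fingers and packer0 below 0.1 N) or ((x of packer1_mid in the frame of stud between -0.007 and 0.007 m and y of packer1_mid in the frame of stud between 0 and 0.033 m and z of packer1_mid in the frame of stud between -0.0205 and -0.0085 m and angle between packer1_mid's own z axis and vertical below 0.3 rad) and contact force between the fingers and packer1 below 0.1 N) or ((x of packer2_mid in the frame of stud between -0.007 and 0.007 m and y of packer2_mid in the frame of stud between 0 and 0.033 m and z of packer2_mid in the frame of stud between -0.0205 and -0.0085 m and angle between packer2_mid's own z axis and vertical below 0.3 rad) and contact force between the fingers and packer2 below 0.1 N) or ((x of packer3_mid in the frame of stud between -0.007 and 0.007 m and y of packer3_mid in the frame of stud between 0 and 0.033 m and z of packer3_mid in the frame of stud between -0.0205 and -0.0085 m and angle between packer3_mid's own z axis and vertical below 0.3 rad) and contact force between the fingers and packer3 below 0.1 N) or ((x of packer4_mid in the frame of stud between -0.007 and 0.007 m and y of packer4_mid in the frame of stud between 0 and 0.033 m and z of packer4_mid in the frame of stud between -0.0205 and -0.0085 m and angle between packer4_mid's own z axis and vertical below 0.3 rad) and contact force between the fingers and packer4 below 0.1 N))), for 0.2 s.
At the end, for the whole second after the job is handed in: Fingers press the tie bracket, the bracket the stack and the stack the post, each over 4 N, at rest. Every packer hangs over the stud between post and bracket (within 6 mm of its hanging height, 7 mm of the middle, 17 degrees of upright) or stands in the caddy (contact force between the fingers and tie above 4 N and contact force between any of packer0, packer1, packer2, packer3, packer4 and tie above 4 N and contact force between any of packer0, packer1, packer2, packer3, packer4 and post above 4 N and velocity of joint tie between -0.005 and 0.005 m/s and ((x of packer0_mid in the frame of stud between -0.007 and 0.007 m and y of packer0_mid in the frame of stud between 0 and 0.033 m and z of packer0_mid in the frame of stud between -0.0205 and -0.0085 m and angle between packer0_mid's own z axis and vertical below 0.3 rad) or (x of packer0_mid in the frame of caddy between -0.012 and 0.012 m and y of packer0_mid in the frame of caddy between -0.07 and 0.07 m and z of packer0_mid in the frame of caddy between 0.044 and 0.058 m and angle between packer0_mid's own z axis and vertical below 0.2 rad)) and ((x of packer1_mid in the frame of stud between -0.007 and 0.007 m and y of packer1_mid in the frame of stud between 0 and 0.033 m and z of packer1_mid in the frame of stud between -0.0205 and -0.0085 m and angle between packer1_mid's own z axis and vertical below 0.3 rad) or (x of packer1_mid in the frame of caddy between -0.012 and 0.012 m and y of packer1_mid in the frame of caddy between -0.07 and 0.07 m and z of packer1_mid in the frame of caddy between 0.044 and 0.058 m and angle between packer1_mid's own z axis and vertical below 0.2 rad)) and ((x of packer2_mid in the frame of stud between -0.007 and 0.007 m and y of packer2_mid in the frame of stud between 0 and 0.033 m and z of packer2_mid in the frame of stud between -0.0205 and -0.0085 m and angle between packer2_mid's own z axis and vertical below 0.3 rad) or (x of packer2_mid in the frame of caddy between -0.012 and 0.012 m and y of packer2_mid in the frame of caddy between -0.07 and 0.07 m and z of packer2_mid in the frame of caddy between 0.044 and 0.058 m and angle between packer2_mid's own z axis and vertical below 0.2 rad)) and ((x of packer3_mid in the frame of stud between -0.007 and 0.007 m and y of packer3_mid in the frame of stud between 0 and 0.033 m and z of packer3_mid in the frame of stud between -0.0205 and -0.0085 m and angle between packer3_mid's own z axis and vertical below 0.3 rad) or (x of packer3_mid in the frame of caddy between -0.012 and 0.012 m and y of packer3_mid in the frame of caddy between -0.07 and 0.07 m and z of packer3_mid in the frame of caddy between 0.044 and 0.058 m and angle between packer3_mid's own z axis and vertical below 0.2 rad)) and ((x of packer4_mid in the frame of stud between -0.007 and 0.007 m and y of packer4_mid in the frame of stud between 0 and 0.033 m and z of packer4_mid in the frame of stud between -0.0205 and -0.0085 m and angle between packer4_mid's own z axis and vertical below 0.3 rad) or (x of packer4_mid in the frame of caddy between -0.012 and 0.012 m and y of packer4_mid in the frame of caddy between -0.07 and 0.07 m and z of packer4_mid in the frame of caddy between 0.044 and 0.058 m and angle between packer4_mid's own z axis and vertical below 0.2 rad))); the arm keeps its last pose, push and grip.
It fails at once if a packer takes more than 40 N from each finger, or 45 N from the bracket or the post (contact force between any of packer0, packer1, packer2, packer3, packer4 and the fingers above 80 N or contact force between any of packer0, packer1, packer2, packer3, packer4 and tie above 45 N or contact force between any of packer0, packer1, packer2, packer3, packer4 and post above 45 N).
It fails at once if a thing that is not part of the job is moved by more than 20 mm (distance of any of spanner, driver, mug, mouse, tape, adapter, phone from where it was at the start of the episode above 0.02 m).
It also fails if it takes over 72 s, if anything falls off the work surface, if the arm or the gripper's body presses on something with over 40 N, if the wrist force passes 120 N, or if a joint passes its speed limit or range.

## Working session

There is one attempt and no reset: what is moved stays moved. The work goes in short steps, Python scripts to look and compute and a tool call to move; the robot and the scene stay as the last step left them, time stands still between calls to the robot, and variables do not carry over. Pictures are saved under pics/ and viewed, and the job is handed in when it is done.

Besides the shell and the picture viewer there is one more tool, called as name(argument=value, ...) on one line, values as JSON. carry_out: Moves the arm, as the interface text tells. Its arguments: {"type":"object","properties":{"targets":{"type":"string"},"force":{"type":"number"}},"required":["targets"]}

```bash
ls; mkdir -p pics
python3 - <<'E'
from plant import r, eyes
import cv2
print(r.get_state(), r.tcp_to_tips)
for n in ["scene","top","wrist"]:
    p,d=eyes.snapshot(n); cv2.imwrite(f"pics/{n}0.png",p)
    import numpy as np; np.save(f"pics/{n}0.npy",d)
    print(n,eyes.camera_params(n))
E
```

```text
pics
{'clock': 0.0, 'q': array([-1.30218979,  0.69000673, -0.19452247,  1.56633611,  0.15729836,
        0.90250737, -0.21511262]), 'qd': array([ 8.64445008e-04, -1.76547645e-03,  2.79213706e-03,  6.36772006e-05,
        3.54369748e-04, -2.45228711e-04,  9.79799224e-07]), 'joint_torque': array([-3.73579733e-04, -5.27557933e+01, -1.26679637e+00, -1.53417885e+01,
       -5.27144910e-02,  6.71373244e-03,  1.73235780e-04]), 'tool_pos': array([0.14535659, 0.60752608, 0.40389788]), 'eef_rot': array([ 0.08214054,  0.70227433, -0.0834579 ,  0.70220971]), 'contact_force': array([ 0.67840026,  0.14354222, -0.22367302]), 'moment': array([ 0.0101412 , -0.01688798, -0.00315258]), 'opening': 0.9982522675956859} 0.166
scene {'intrinsics': array([[578.54769419,   0.        , 319.87157191],
       [  0.        , 578.54769419, 248.38913787],
       [  0.        ,   0.        ,   1.        ]]), 'dist_coeffs': array([0.00527814, 0.        , 0.        , 0.        , 0.        ]), 'rvec': array([ 1.268914  ,  2.28886494, -0.94983168]), 'tvec': array([ 0.40868952, -0.23436503,  1.42405029])}
top {'intrinsic
[... 265 characters left out ...]
 -2.1640319 ,  0.04374547]), 'tvec': array([-0.12687718,  0.55518241,  1.12368609])}
wrist {'intrinsics': array([[364.2424745 ,   0.        , 316.62306061],
       [  0.        , 364.2424745 , 234.32583168],
       [  0.        ,   0.        ,   1.        ]]), 'dist_coeffs': array([-0.0503567,  0.       ,  0.       ,  0.       ,  0.       ]), 'T_tool_cam': array([[-7.21218520e-05, -2.67557316e-01,  9.63541944e-01,
         2.00824178e-02],
       [ 9.99999693e-01, -7.70526420e-04, -1.39109825e-04,
        -1.26035157e-03],
       [ 7.79654376e-04,  9.63541638e-01,  2.67557290e-01,
        -6.80139084e-02],
       [ 0.00000000e+00,  0.00000000e+00,  0.00000000e+00,
         1.00000000e+00]])}
```

View pics/scene0.png

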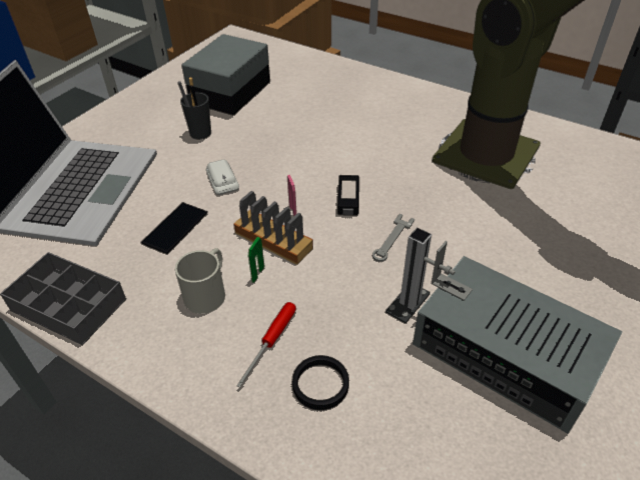

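View pics/top0.png

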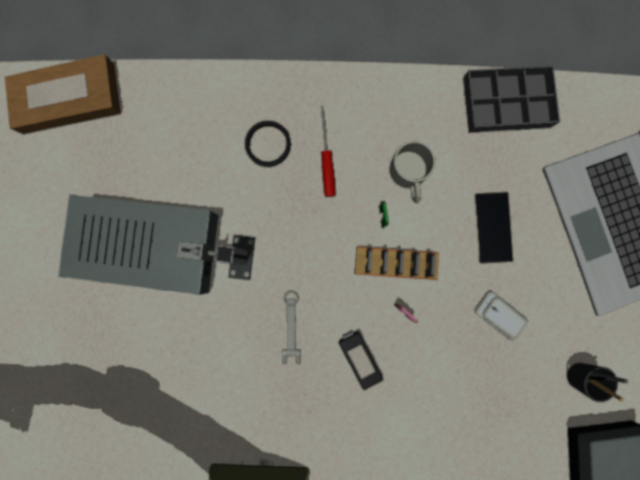

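View pics/wrist0.png

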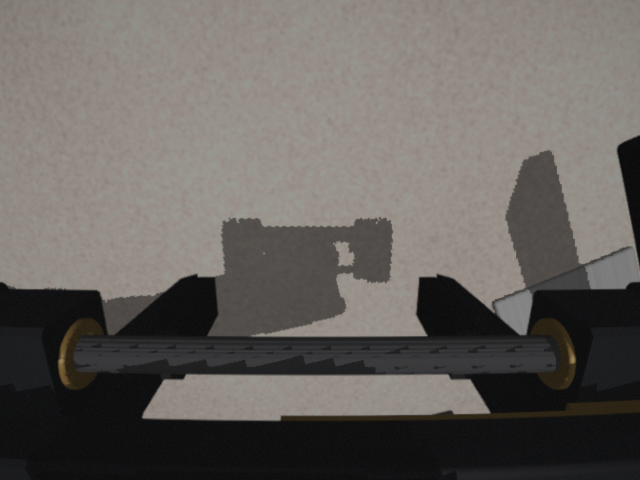

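```bash
cat > h.py <<'E'
import numpy as np, cv2
from scipy.spatial.transform import Rotation as R
from plant import r, eyes
def cam(n,st=None):
    c=eyes.camera_params(n); K=c["intrinsics"]; D=np.array(c["dist_coeffs"],float)
    if n=="wrist":
        T=np.eye(4); T[:3,:3]=R.from_quat(st["eef_rot"]).as_matrix(); T[:3,3]=st["tool_pos"]
        M=np.linalg.inv(T@c["T_tool_cam"])
    else:
        M=np.eye(4); M[:3,:3]=cv2.Rodrigues(np.array(c["rvec"],float))[0]; M[:3,3]=np.ravel(c["tvec"])
    return K,D,M
def proj(C,P):
    K,D,M=C; P=np.atleast_2d(np.array(P,float))
    return cv2.projectPoints(P,cv2.Rodrigues(M[:3,:3])[0],M[:3,3],K,D)[0][:,0]
def cloud(C,d):
    K,D,M=C; v,u=np.mgrid[:480,:640]
    n=cv2.undistortPoints(np.stack([u.ravel(),v.ravel()],1).astype(float).reshape(-1,1,2),K,D)[:,0]
    z=d.ravel().astype(float); P=np.c_[n*z[:,None],z]
    W=(P-M[:3,3])@M[:3,:3]
    W[z<=0]=np.nan
    return W.reshape(480,640,3)
def pz(C,uv,z):
    K,D,M=C; n=cv2.undistortPoints(np.array(uv,float).reshape(-1,1,2),K,D)[:,0]
    d=np.c_[n,np.ones(len(n))]@M[:3,:3]; c=-M[:3,:3].T@M[:3,3]
    return c+d*((z-c[2])/d[:,2])[:,None]
def crop(p,x0,y0,x1,y1,s,name):
    cv2.imwrite(name,cv2.resize(p[y0:y1,x0:x1],None,fx=s,fy=s,interpolation=cv2.INTER_CUBIC))
E
python3 - <<'E'
from h import *
C=cam("top"); d=np.load("pics/top0.npy"); W=cloud(C,d)
print(proj(C,[[0,0,0],[.145,.608,0],[.5,0,0]]))
p=cv2.imread("pics/top0.png"); 
crop(p,160,180,300,300,5,"pics/t_post.png"); crop(p,340,190,460,330,5,"pics/t_cad.png")
s=cv2.imread("pics/scene0.png")
crop(s,220,160,330,290,5,"pics/s_cad.png");crop(s,370,210,500,340,5,"pics/s_post.png")
np.set_printoptions(precision=3,suppress=True)
for uv in [(235,248),(235,260),(200,250),(360,260),(385,262),(370,260),(385,212),(405,308),(80,200),(212,250),(140,220)]: print(uv,W[uv[1],uv[0]])
E
```

```text
[[258.03552909 512.87827404]
 [-18.56507034 426.75417034]
 [263.73977431 271.26148731]]
(235, 248) [0.54  0.035 0.16 ]
(235, 260) [0.519 0.037 0.146]
(200, 250) [0.534 0.093 0.18 ]
(360, 260) [ 0.527 -0.195  0.026]
(385, 262) [ 0.523 -0.237  0.097]
(370, 260) [ 0.526 -0.209  0.1  ]
(385, 212) [ 0.618 -0.236  0.089]
(405, 308) [ 0.432 -0.291 -0.001]
(80, 200) [0.628 0.352 0.098]
(212, 250) [0.54  0.104 0.022]
(140, 220) [0.591 0.228 0.102]
```

View pics/t_post.png

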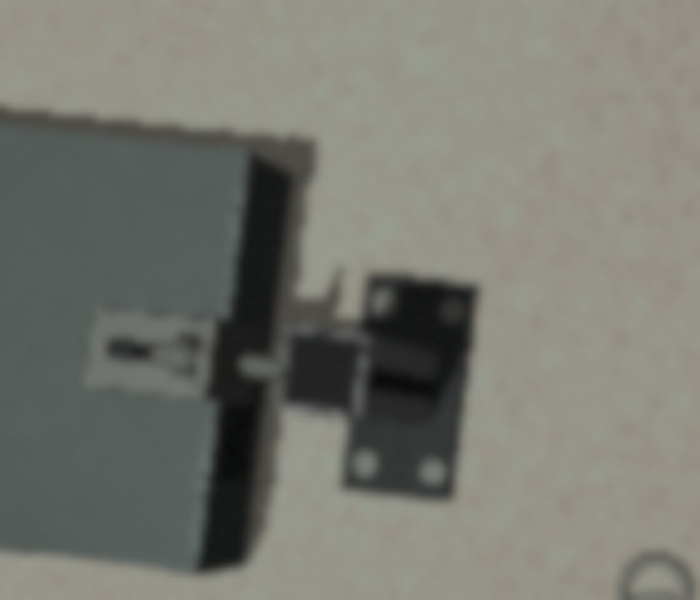

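View pics/t_cad.png

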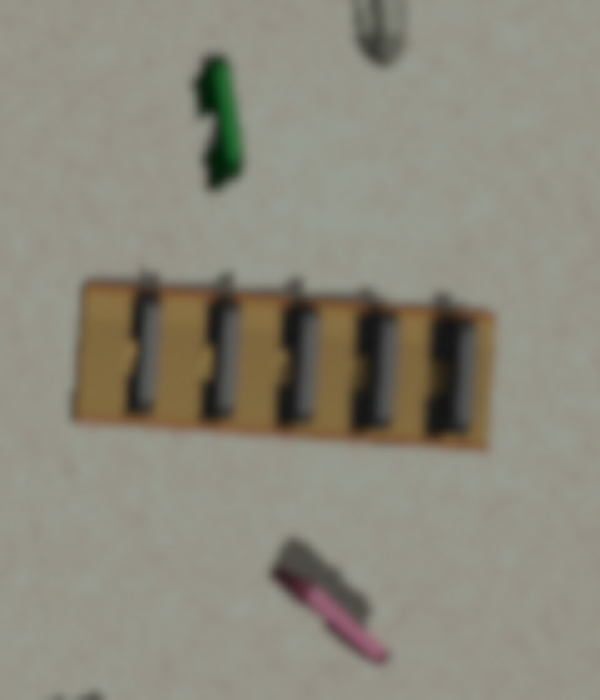

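View pics/s_cad.png

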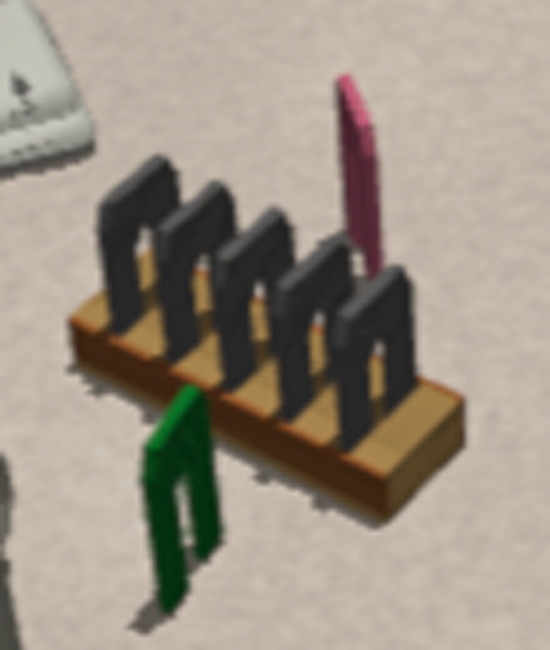

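View pics/s_post.png

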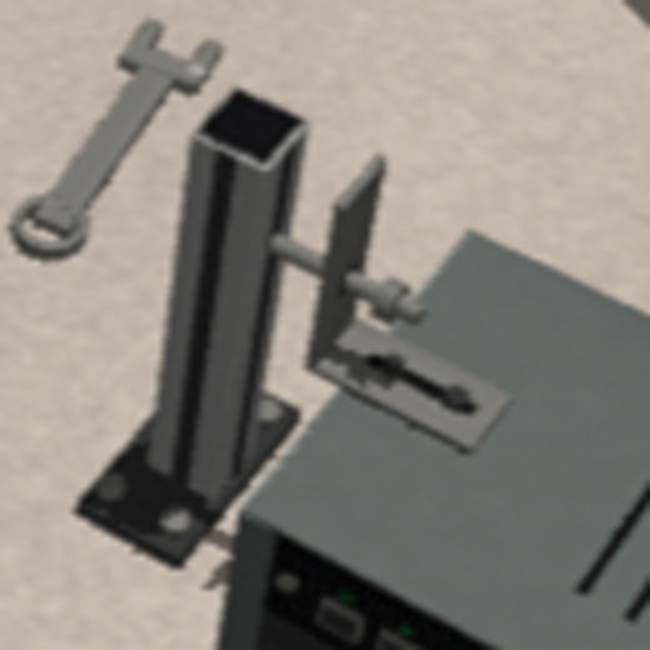

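Run:
```python
from h import *
np.set_printoptions(precision=4,suppress=True)
st=r.get_state(); print(R.from_quat(st["eef_rot"]).as_matrix())
for n in ["top","scene"]:
    C=cam(n); W=cloud(C,np.load(f"pics/{n}0.npy"))
    def sel(x0,x1,y0,y1,z0,z1):
        m=(W[...,0]>x0)&(W[...,0]<x1)&(W[...,1]>y0)&(W[...,1]<y1)&(W[...,2]>z0)&(W[...,2]<z1)
        return W[m]
    def rect(P,t):
        if len(P)<5: print(n,t,len(P));return
        c,s,a=cv2.minAreaRect((P[:,:2]*1000).astype(np.float32)); print(n,t,len(P),"c",np.array(c),"size",np.array(s),"ang",a,"z",np.median(P[:,2]))
    rect(sel(.4,.7,.08,.4,.095,.1025),"racktop")
    rect(sel(.48,.6,-.02,.09,.172,.19),"posttop/leg")
    rect(sel(.45,.62,-.05,.09,.004,.012),"foot")
    rect(sel(.45,.6,-.4,-.15,.022,.034),"caddy")
    P=sel(.48,.57,-.4,-.15,.088,.104); rect(P,"packers"); 
    if len(P): 
        h,e=np.histogram(P[:,1],40); print(h,e[[0,-1]])
    rect(sel(.48,.6,.05,.16,.1025,.112),"brkfoot")
```

```text
[[-0.0002  0.2325  0.9726]
 [-0.0013  0.9726 -0.2325]
 [-1.     -0.0013  0.0001]]
top racktop 11013 c [545.2573 237.6702] size [294.6654 162.2391] ang 84.73506927490234 z 0.09861015250977653
top posttop/leg 334 c [530.2026  62.9878] size [55.4284 30.2887] ang 85.23186492919922 z 0.1809827110489335
top foot 690 c [532.1863  19.0657] size [165.29   136.2792] ang 1.2912185192108154 z 0.006967300614599003
top caddy 1413 c [ 545.6683 -269.6205] size [165.589   99.4986] ang 87.12104797363281 z 0.02705345175629055
top packers 394 c [ 524.0017 -268.2368] size [125.3452  41.9713] ang 87.81692504882812 z 0.09460933752046963
[38 37 12  0  0  0  0  0  0 37 30 14  0  0  0  0  0  0 11 25 39  0  0  0
  0  0  0  0 17 41 16  0  0  0  0  0  0  1 39 37] [-0.3308 -0.2055]
top brkfoot 200 c [540.1921 123.5142] size [ 68.8253 115.2177] ang 88.33714294433594 z 0.10384111827870249
scene racktop 13428 c [546.3675 236.3665] size [294.6854 164.7649] ang 85.09322357177734 z 0.09998516409857092
scene posttop/leg 321 c [531.717   63.1121] size [55.6208 33.3139] ang 86.27238464355469 z 0.18163426451263864
scene foot 508 c [535.095   19.0925] size [176.6712 128.0676] ang 3.381727695465088 z 0.007745595361723241
scene caddy 955 c [ 548.0857 -268.564 ] size [168.5689 102.3329] ang 89.54368591308594 z 0.027877545962152205
scene packers 430 c [ 526.6096 -269.261 ] size [129.6302  43.3982] ang 87.09685516357422 z 0.09452690598744042
[13 22 49  2  0  0  0  0  0  4 26 40  7  0  0  0  0  0  6 21 42 23  0  0
  0  0  0  1 18 34 37  0  0  0  0  0  0 12 29 44] [-0.334  -0.2042]
scene brkfoot 553 c [534.3284 123.9865] size [118.8805  97.0886] ang 58.30540466308594 z 0.10442276828260318
```

```bash
cat >> h.py <<'E'
from scipy.optimize import least_squares
def arc(goal,yaw_deg,n,st=None,start=None):
    """equal rows (sx,sy,sz mm,turn) n times from state to goal pos with tool y at world yaw"""
    st=st or r.get_state()
    Rm=R.from_quat(st["eef_rot"]).as_matrix(); p0=np.array(st["tool_pos"]) if start is None else np.array(start)
    cur=np.degrees(np.arctan2(Rm[1,1],Rm[0,1]))
    dy=(yaw_deg-cur+180)%360-180; t=-np.radians(dy)/n   # +turn about tool x (down) lowers yaw
    def f(s):
        p=p0.copy(); M=Rm.copy()
        for i in range(n):
            p=p+M@(s/1000); M=M@R.from_rotvec([t,0,0]).as_matrix()
        return (p-goal)*1000
    s=least_squares(f,np.zeros(3)).x
    print("rows",n,"shift",np.round(s,2),"turn",round(t,4),"yaw now",round(cur,2),"tot turn",round(t*n,4))
def st():
    s=r.get_state(); Rm=R.from_quat(s["eef_rot"]).as_matrix()
    print("t",round(s["clock"],2),"p",np.round(s["tool_pos"],4),"xax",np.round(Rm[:,0],4),"yaw",round(float(np.degrees(np.arctan2(Rm[1,1],Rm[0,1]))),2),"F",np.round(s["contact_force"],2),"op",round(float(s["opening"]),3),"q",np.round(s["q"],2))
    return s
E
python3 -c "
from h import *
arc([.532,.072,.40],-5,18)"
```

```text
rows 18 shift [ 0.26 -1.55 39.95] turn 0.0791 yaw now 76.56 tot turn 1.4234
```

carry_out(targets="1 0.3 -1.5 40 0.079;1 0.3 -1.5 40 0.079;1 0.3 -1.5 40 0.079;1 0.3 -1.5 40 0.079;1 0.3 -1.5 40 0.079;1 0.3 -1.5 40 0.079;1 0.3 -1.5 40 0.079;1 0.3 -1.5 40 0.079;1 0.3 -1.5 40 0.079;1 0.3 -1.5 40 0.079;1 0.3 -1.5 40 0.079;1 0.3 -1.5 40 0.079;1 0.3 -1.5 40 0.079;1 0.3 -1.5 40 0.079;1 0.3 -1.5 40 0.079;1 0.3 -1.5 40 0.079;1 0.3 -1.5 40 0.079;1 0.3 -1.5 40 0.079", force=8)

```text
clock: 1.65
tool_pos: [0.5338, 0.0703, 0.3992]
eef_rot: [0.522, 0.477, -0.522, 0.477]
contact_force: [1.1, -0.8, -0.2]
opening: 1.001
```

carry_out(targets="1 0 0 0 0;1 0 0 0 0;1 0 0 0 0")

```text
clock: 1.9
tool_pos: [0.5335, 0.0728, 0.3992]
eef_rot: [0.521, 0.479, -0.521, 0.478]
contact_force: [0.1, 0.8, -0.9]
opening: 1.001
```

Run:
```python
from h import *
s=st(); p,d=eyes.snapshot("wrist"); cv2.imwrite("pics/w1.png",p); np.save("pics/w1.npy",d); np.save("pics/w1_st.npy",np.r_[s["tool_pos"],s["eef_rot"]])
```

```text
t 1.9 p [0.5335 0.0728 0.3992] xax [-3.e-04  1.e-03 -1.e+00] yaw -4.88 F [ 0.11  0.76 -0.91] op 1.001 q [-0.3   0.58  0.13  1.84 -0.11  0.72 -0.2 ]
```

View pics/w1.png

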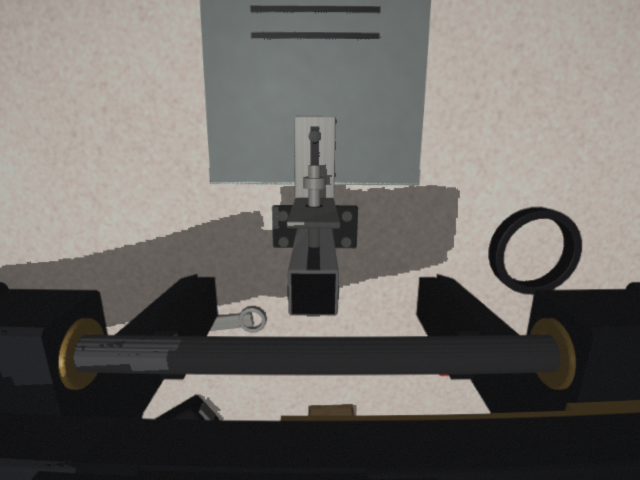

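Run:
```python
from h import *
np.set_printoptions(precision=4,suppress=True)
p=cv2.imread("pics/w1.png"); crop(p,265,190,365,330,5,"pics/w1c.png")
v=np.load("pics/w1_st.npy"); s=dict(tool_pos=v[:3],eef_rot=v[3:])
C=cam("wrist",s); W=cloud(C,np.load("pics/w1.npy"))
yv=np.radians(-5); ex=np.array([np.cos(yv),np.sin(yv)]); ey=np.array([-np.sin(yv),np.cos(yv)])
o=np.array([.53,.05])
sub=W[190:330,265:365].reshape(-1,3)
loc=np.c_[(sub[:,:2]-o)@ex,(sub[:,:2]-o)@ey,sub[:,2]]*1000
for nm,(z0,z1,y0,y1) in dict(post=(176,190,-25,22),leg=(176,190,22,60),nut=(137,150,40,80),stud=(130,142,10,35)).items():
    m=(loc[:,2]>z0)&(loc[:,2]<z1)&(loc[:,1]>y0)&(loc[:,1]<y1); L=loc[m]
    if len(L): 
        c,sz,a=cv2.minAreaRect(L[:,:2].astype(np.float32)); print(nm,len(L),"min",L.min(0),"max",L.max(0),"med",np.median(L,0),a,sz)
```

```text
post 2500 min [-15.9309 -15.9614 176.0251] max [ 14.5518  15.2021 184.5967] med [ -0.3421   1.4774 182.3624] 0.39016562700271606 (30.484821319580078, 31.13838768005371)
leg 481 min [-14.9471  38.9291 176.0383] max [ 14.4336  43.4456 184.0674] med [ -0.2883  41.7959 181.4882] 0.3449084758758545 (29.3784236907959, 4.4321513175964355)
nut 344 min [-15.0167  42.2838 137.02  ] max [ 14.5719  54.4627 149.9901] med [ -0.0082  43.4034 139.3991] 89.05040740966797 (11.943564414978027, 29.59267807006836)
stud 392 min [-15.4553  12.4077 130.1482] max [ 14.4097  27.8328 141.8232] med [ -0.0236  16.0828 138.0084] 0.4924553632736206 (29.866073608398438, 15.280130386352539)
```

View pics/w1c.png

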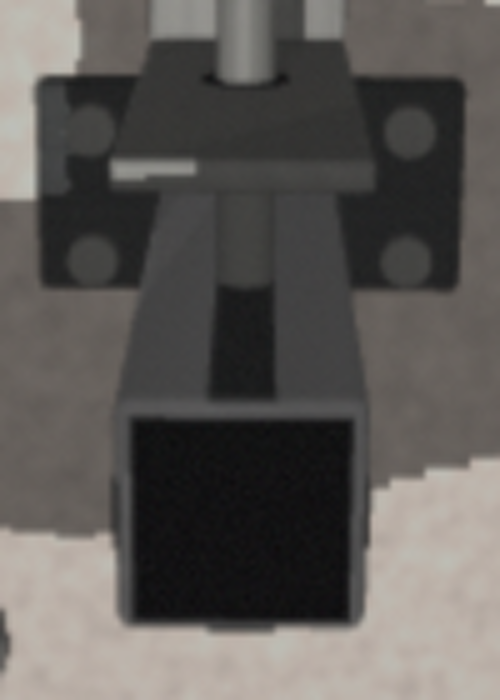

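```bash
python3 -c "
from h import *
arc([.526,-.235,.37],-2.7,8)"
```

```text
rows 8 shift [ 3.59  1.67 38.57] turn -0.0045 yaw now -4.78 tot turn -0.0363
```

carry_out(targets="0.8 3.6 1.7 38.6 -0.0045;0.8 3.6 1.7 38.6 -0.0045;0.8 3.6 1.7 38.6 -0.0045;0.8 3.6 1.7 38.6 -0.0045;0.8 3.6 1.7 38.6 -0.0045;0.8 3.6 1.7 38.6 -0.0045;0.8 3.6 1.7 38.6 -0.0045;0.8 3.6 1.7 38.6 -0.0045;0.8 0 0 0 0;0.8 0 0 0 0;0.8 0 0 0 0")

```text
clock: 2.87
tool_pos: [0.5263, -0.2348, 0.3702]
eef_rot: [0.512, 0.489, -0.511, 0.488]
contact_force: [0.7, 1.0, -1.0]
opening: 0.805
```

Run:
```python
from h import *
s=st(); p,d=eyes.snapshot("wrist"); cv2.imwrite("pics/w2.png",p); np.save("pics/w2.npy",d); np.save("pics/w2_st.npy",np.r_[s["tool_pos"],s["eef_rot"]])
```

```text
t 2.87 p [ 0.5263 -0.2348  0.3702] xax [ 2.0e-04  1.9e-03 -1.0e+00] yaw -2.7 F [ 0.67  0.96 -0.99] op 0.805 q [ 0.31  0.67  0.06  1.76 -0.06  0.72  0.35]
```

View pics/w2.png

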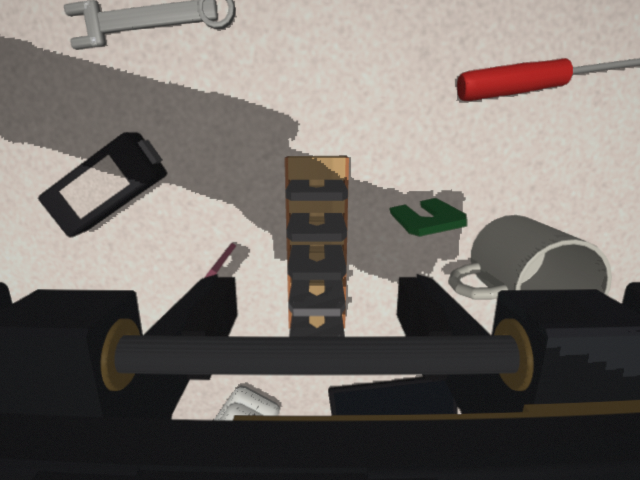

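Run:
```python
from h import *
np.set_printoptions(precision=1,suppress=True)
v=np.load("pics/w2_st.npy"); s=dict(tool_pos=v[:3],eef_rot=v[3:])
C=cam("wrist",s); W=cloud(C,np.load("pics/w2.npy"))*1000
P=W[140:345,270:370].reshape(-1,3)
T=P[(P[:,2]>93)&(P[:,2]<103)]
ys=np.sort(T[:,1]); gaps=np.where(np.diff(ys)>8)[0]; b=np.r_[-1e9,(ys[gaps]+ys[gaps+1])/2,1e9]
for a,c in zip(b[:-1],b[1:]):
    L=T[(T[:,1]>a)&(T[:,1]<c)]
    if len(L)>15:
        f=np.polyfit(L[:,0],L[:,1],1)
        B=P[(P[:,2]>60)&(P[:,2]<83)&(abs(P[:,1]-np.median(L[:,1]))<6)]
        print(len(L),"x",L[:,0].min(),L[:,0].max(),"y",L[:,1].min(),L[:,1].max(),"mid",(L[:,0].min()+L[:,0].max())/2,(L[:,1].min()+L[:,1].max())/2,"yaw",np.degrees(np.arctan(f[0])),"z",np.median(L[:,2]),"face x",(B[:,0].min(),B[:,0].max()) if len(B) else None)
M=P[(P[:,2]>25)&(P[:,2]<31)]; print("caddy",cv2.minAreaRect(M[:,:2].astype(np.float32)))
for nm,(u0,u1,v0,v1) in dict(green=(385,470,190,240),pink=(200,240,238,282),adapter=(38,170,130,240)).items():
    Q=W[v0:v1,u0:u1].reshape(-1,3); Q=Q[Q[:,2]>8]; print(nm,Q.min(0),Q.max(0))
```

```text
415 x 504.1939335620534 542.5560619845745 y -303.40935695645436 -295.5772515329781 mid 523.3749977733139 -299.4933042447162 yaw -2.4649150103208988 z 95.80161050256223 face x (np.float64(500.52479221242106), np.float64(546.3939678132094))
447 x 505.5528669994835 544.119061457957 y -273.26317928220004 -265.08556029536817 mid 524.8359642287203 -269.17436978878413 yaw -2.566567277841644 z 95.74551626000019 face x (np.float64(501.9355723287924), np.float64(547.7578331929639))
479 x 506.77499701692284 545.0521734667632 y -243.6394605576011 -235.8355911916014 mid 525.9135852418431 -239.73752587460126 yaw -2.630084318171701 z 95.78944254052153 face x (np.float64(503.3110568042392), np.float64(549.2483764056606))
486 x 508.21224154962607 546.6141458821915 y -213.39530728248852 -205.8642103153154 mid 527.4131937159087 -209.62975879890195 yaw -2.759946227051749 z 95.90634344527132 face x (np.float64(504.3175530026519), np.float64(550.6616263184794))
caddy ((524.7374877929688, -269.1285400390625), (165.18992614746094, 56.22000503540039), 87.27156066894531)
green [ 596.7 -245.1    8. ] [ 642.8 -231.    91.7]
pink [ 437.7 -271.2    9. ] [ 491.9 -222.8  213.4]
adapter [ 270.2 -248.     8. ] [ 386.6 -156.3   32.3]
```

```bash
python3 -c "
from h import *
arc([.5274,-.2096,.29],-2.7,3)
arc([.5274,-.2096,.222],-2.7,3,start=[.5274,-.2096,.29])"
```

```text
rows 3 shift [26.78 -0.05 -8.12] turn 0.0005 yaw now -2.62 tot turn 0.0014
rows 3 shift [22.67 -0.    0.05] turn 0.0005 yaw now -2.62 tot turn 0.0014
```

carry_out(targets="0.8 26.8 0 -8.1 0;0.8 26.8 0 -8.1 0;0.8 26.8 0 -8.1 0;0.8 23 0 0 0;0.8 23 0 0 0;0.8 15 0 0 0;0.8 7 0 0 0;0.8 0 0 0 0", force=8)

```text
clock: 3.58
tool_pos: [0.5268, -0.2102, 0.2208]
eef_rot: [-0.511, -0.489, 0.512, -0.487]
contact_force: [0.6, 0.1, 0.5]
opening: 0.799
```

Run:
```python
from h import *
s=st(); p,d=eyes.snapshot("wrist"); cv2.imwrite("pics/w3.png",p)
```

```text
t 3.58 p [ 0.5268 -0.2102  0.2208] xax [-0.0022  0.0021 -1.    ] yaw -2.67 F [0.63 0.07 0.51] op 0.799 q [ 0.28  0.89  0.03  1.87 -0.07  0.38  0.32]
```

View pics/w3.png

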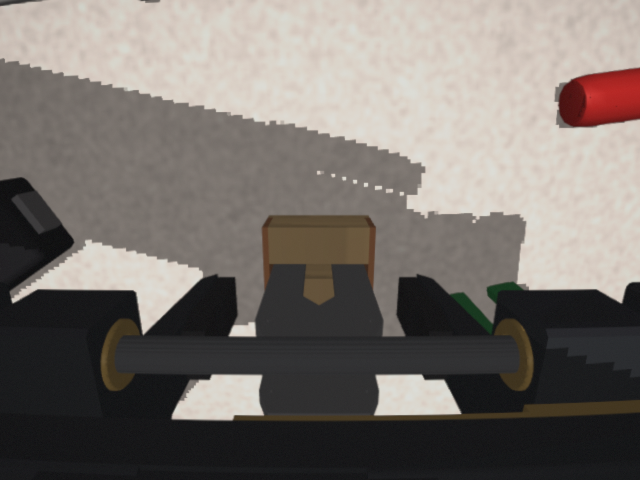

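Packer A (centre about column 320, roof at (318,303)) stands centred between the jaws. Close.

carry_out(targets="0.45 0 0 0 0;0.45 0 0 0 0;0.45 0 0 0 0;0.45 0 0 0 0;0.45 0 0 0 0;0.45 0 0 0 0", force=8)

```text
clock: 4.13
tool_pos: [0.5269, -0.2127, 0.2228]
eef_rot: [0.513, 0.487, -0.512, 0.488]
contact_force: [-0.2, -0.4, 5.6]
opening: 0.519
```

carry_out(targets="0.45 0 0 0 0;0.45 -15 0 0 0;0.45 -25 0 0 0;0.45 -25 0 0 0;0.45 -10 0 0 0;0.45 0 0 0 0;0.45 0 0 0 0")

```text
clock: 4.72
tool_pos: [0.5265, -0.2124, 0.2968]
eef_rot: [0.512, 0.487, -0.512, 0.487]
contact_force: [-0.3, -0.1, 0.5]
opening: 0.522
```

Run:
```python
from h import *
s=st(); p,d=eyes.snapshot("wrist"); cv2.imwrite("pics/w4.png",p)
p,d=eyes.snapshot("scene"); crop(p,200,80,360,280,4,"pics/s4.png")
```

```text
t 4.72 p [ 0.5265 -0.2124  0.2968] xax [ 1.e-04  1.e-04 -1.e+00] yaw -2.86 F [-0.34 -0.09  0.52] op 0.522 q [ 0.27  0.77  0.05  1.84 -0.07  0.53  0.32]
```

View pics/w4.png

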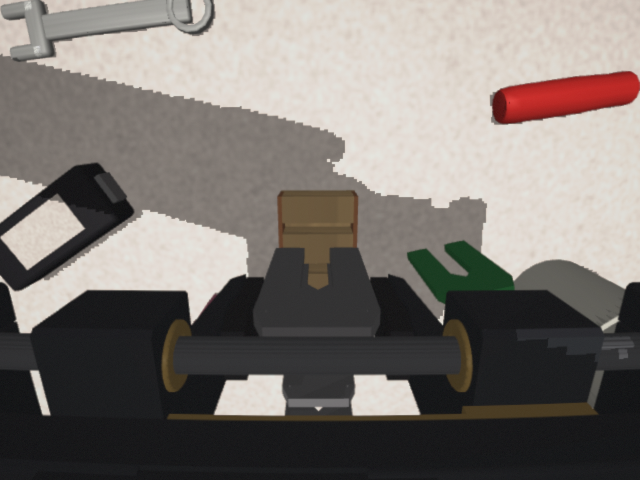

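View pics/s4.png

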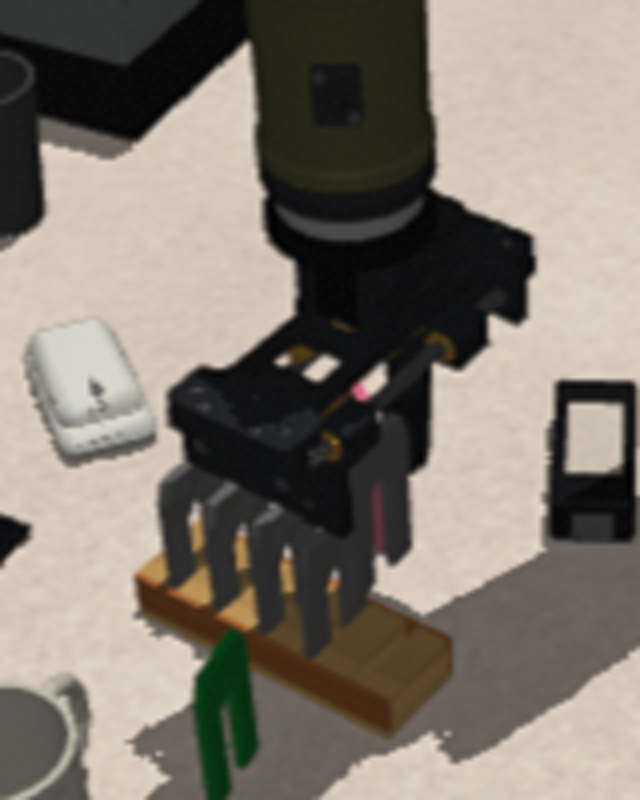

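```bash
cat >> h.py <<'E'
def held(d,box=(245,385,240,335)):
    """points of held packer's camera-side face in tool frame (mm)"""
    c=eyes.camera_params("wrist"); K,D=c["intrinsics"],np.array(c["dist_coeffs"])
    W=cloud((K,D,np.eye(4)),d).reshape(-1,3); T=c["T_tool_cam"]; Q=(W@T[:3,:3].T+T[:3,3]).reshape(480,640,3)*1000
    return Q
E
python3 - <<'E'
from h import *
np.set_printoptions(precision=1,suppress=True)
p,d=eyes.snapshot("wrist"); Q=held(d)
np.save("pics/w5.npy",d)
for v in range(250,336,6): print(v,Q[v,275],Q[v,310],Q[v,360])
E
```

```text
250 [210.4 -22.5  -5.5] [269.2  -4.4  13.5] [295.7  34.9  22.2]
256 [200.  -21.4  -5.6] [268.1  -4.4  17.7] [198.8  22.8  -6. ]
262 [190.5 -20.4  -5.7] [268.9  -4.5  22.6] [188.9  21.6  -6.3]
268 [181.3 -19.3  -6. ] [281.1  -4.7  31.8] [183.8  21.1  -5.1]
274 [174.4 -18.6  -5.8] [268.8  -4.5  31.8] [174.1  19.9  -5.8]
280 [167.1 -17.8  -5.9] [268.3  -4.5  36.3] [166.3  19.   -6.1]
286 [161.7 -17.2  -5.4] [231.   -3.8  24.8] [160.4  18.4  -5.9]
292 [155.4 -16.5  -5.5] [221.2  -3.7  24.5] [155.3  17.8  -5.5]
298 [149.5 -15.9  -5.7] [149.2  -2.3  -5.8] [148.9  17.   -5.9]
304 [144.9 -15.4  -5.4] [143.9  -2.2  -5.9] [143.6  16.4  -6. ]
310 [139.5 -14.8  -5.7] [139.1  -2.1  -5.9] [138.8  15.9  -6. ]
316 [134.  -14.2  -6.2] [134.2  -2.   -6.1] [134.9  15.5  -5.7]
322 [130.3 -13.8  -5.9] [131.2  -2.   -5.4] [130.2  14.9  -6. ]
328 [128.  -13.6  -5. ] [127.4  -1.9  -5.3] [125.7  14.4  -6.2]
334 [127.5 -13.6  -3. ] [127.2  -1.9  -3.2] [126.2  14.5  -3.8]
```

```bash
python3 -c "
from h import *
arc([.5311,.0673,.425],-4.7,7,start=[.5265,-.2124,.425])
arc([.5311,.0673,.425],-4.7,8,start=[.5265,-.2124,.425])"
```

```text
rows 7 shift [  0.04  -1.89 -39.92] turn 0.0046 yaw now -2.86 tot turn 0.0321
rows 8 shift [  0.04  -1.66 -34.93] turn 0.004 yaw now -2.86 tot turn 0.0321
```

carry_out(targets="0.45 -20 0 0 0;0.45 -40 0 0 0;0.45 -40 0 0 0;0.45 -28 -1.9 -20 0.004;0.45 0 -1.9 -35 0.004;0.45 0 -1.9 -40 0.004;0.45 0 -1.9 -40 0.004;0.45 0 -1.9 -40 0.004;0.45 0 -1.9 -40 0.004;0.45 0 -1.8 -35 0.004;0.45 0 0 -20 0.004;0.45 0 0 -10 0;0.45 0 0 0 0;0.45 0 0 0 0;0.45 0 0 0 0")

```text
clock: 6.12
tool_pos: [0.5315, 0.0653, 0.4248]
eef_rot: [-0.52, -0.478, 0.521, -0.478]
contact_force: [0.6, -0.7, -0.4]
opening: 0.519
```

Run:
```python
from h import *
s=st(); p,d=eyes.snapshot("wrist"); cv2.imwrite("pics/w6.png",p); Q=held(d)
print(Q[270,275],Q[300,275],Q[300,360])
arc([.5311,.0673,.425],-4.7,1)
```

```text
t 6.12 p [0.5315 0.0653 0.4248] xax [-7.0e-04 -1.8e-03 -1.0e+00] yaw -4.89 F [ 0.59 -0.74 -0.44] op 0.519 q [-0.28  0.55  0.12  1.82 -0.08  0.78 -0.21]
[180.31762331 -19.20799119  -5.41949594] [147.92058309 -15.66963776  -5.59460972] [148.29041379  17.04267423  -5.37948513]
rows 1 shift [-0.1  -0.62 -2.01] turn -0.0038 yaw now -4.92 tot turn -0.0038
```

View pics/w6.png

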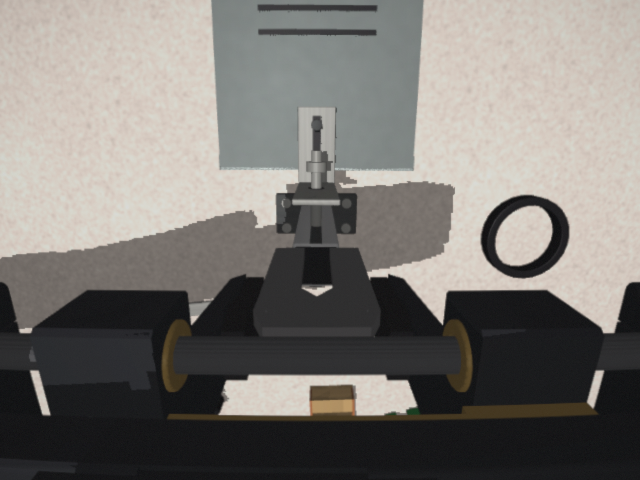

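carry_out(targets="0.45 0 -0.5 -2 0;0.45 0 0 0 0;0.45 15 0 0 0;0.45 20 0 0 0;0.45 20 0 0 0;0.45 15 0 0 0;0.45 0 0 0 0")

```text
clock: 6.75
tool_pos: [0.5302, 0.0692, 0.3527]
eef_rot: [-0.519, -0.48, 0.522, -0.478]
contact_force: [-0.1, 0.1, -0.6]
opening: 0.521
```

Run:
```python
from h import *
s=st(); p,d=eyes.snapshot("wrist"); crop(p,220,150,420,340,4,"pics/w7.png")
p,d=eyes.snapshot("scene"); crop(p,370,150,500,310,5,"pics/s7.png")
arc([.5311,.0673,.294],-4.7,1)
```

```text
t 6.75 p [0.5302 0.0692 0.3527] xax [-0.0053 -0.001  -1.    ] yaw -4.74 F [-0.08  0.07 -0.59] op 0.521 q [-0.27  0.65  0.09  1.9  -0.1   0.6  -0.2 ]
rows 1 shift [6.115e+01 4.000e-02 2.020e+00] turn -0.0007 yaw now -4.74 tot turn -0.0007
```

View pics/w7.png

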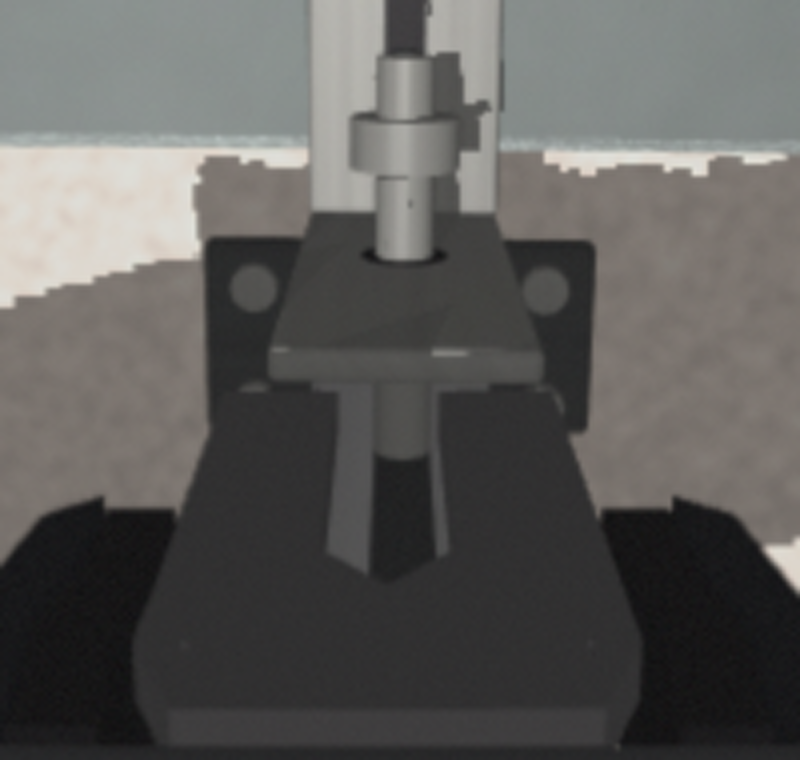

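View pics/s7.png

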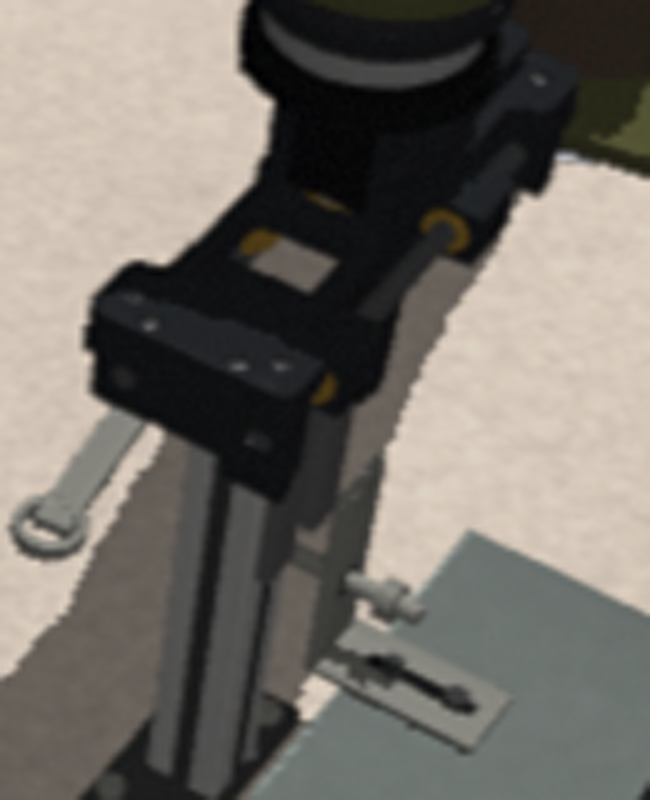

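carry_out(targets="0.45 0 1.8 1.5 0;0.45 0 0 0 0;0.45 10 0 0 0;0.45 15 0 0 0;0.45 15 0 0 0;0.45 10 0 0 0;0.45 0 0 0 0;0.45 0 0 0 0")

```text
clock: 7.52
tool_pos: [0.5328, 0.0681, 0.3048]
eef_rot: [-0.52, -0.479, 0.52, -0.479]
contact_force: [-0.6, -0.1, 0.1]
opening: 0.519
```

Run:
```python
from h import *
s=st(); p,d=eyes.snapshot("wrist"); crop(p,220,150,420,340,4,"pics/w8.png")
```

```text
t 7.52 p [0.5328 0.0681 0.3048] xax [-8.e-04 -1.e-04 -1.e+00] yaw -4.7 F [-0.6  -0.05  0.08] op 0.519 q [-0.26  0.73  0.08  1.93 -0.11  0.49 -0.19]
```

View pics/w8.png

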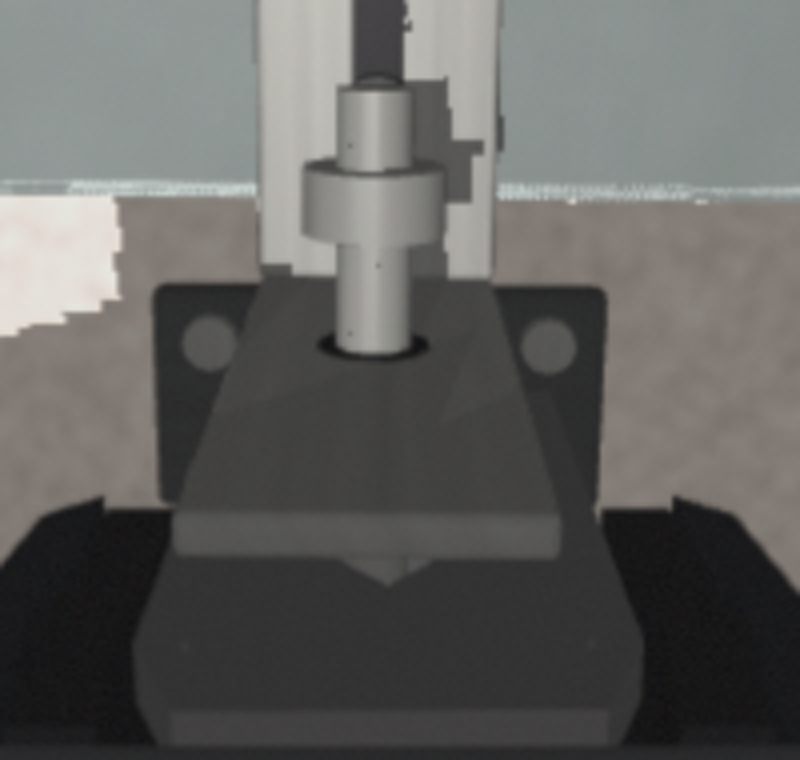

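carry_out(targets="0.45 0 -1.3 0 0;0.45 5 0 0 0;0.45 5 0 0 0;0.45 0 0 0 0;0.45 0 0 0 0;0.45 0 0 0 0")

```text
clock: 8.07
tool_pos: [0.5316, 0.0682, 0.2951]
eef_rot: [-0.52, -0.479, 0.52, -0.479]
contact_force: [-0.1, -0.3, -1.5]
opening: 0.519
```

carry_out(targets="0.45 1.5 0 0 0;0.45 0 0 0 0;0.65 0 0 0 0;0.8 0 0 0 0;0.8 0 0 0 0;0.8 0 0 0 0")

```text
clock: 8.57
tool_pos: [0.5316, 0.0683, 0.2937]
eef_rot: [0.52, 0.479, -0.52, 0.479]
contact_force: [0.1, -0.6, 0.1]
opening: 0.789
```

Run:
```python
from h import *
s=st(); p,d=eyes.snapshot("wrist"); crop(p,220,150,420,340,4,"pics/w9.png"); Q=held(d); print(Q[310,290],Q[310,340],Q[330,310])
p,d=eyes.snapshot("scene"); crop(p,370,150,500,310,5,"pics/s9.png")
```

```text
t 8.57 p [0.5316 0.0683 0.2937] xax [ 2.e-04  1.e-04 -1.e+00] yaw -4.7 F [ 0.08 -0.6   0.13] op 0.789 q [-0.26  0.74  0.07  1.94 -0.11  0.46 -0.19]
[138.21031839  -9.21766698  -6.34978531] [139.25155165   8.7565384   -5.7956274 ] [128.9737373   -1.91871824  -3.6726224 ]
```

View pics/w9.png

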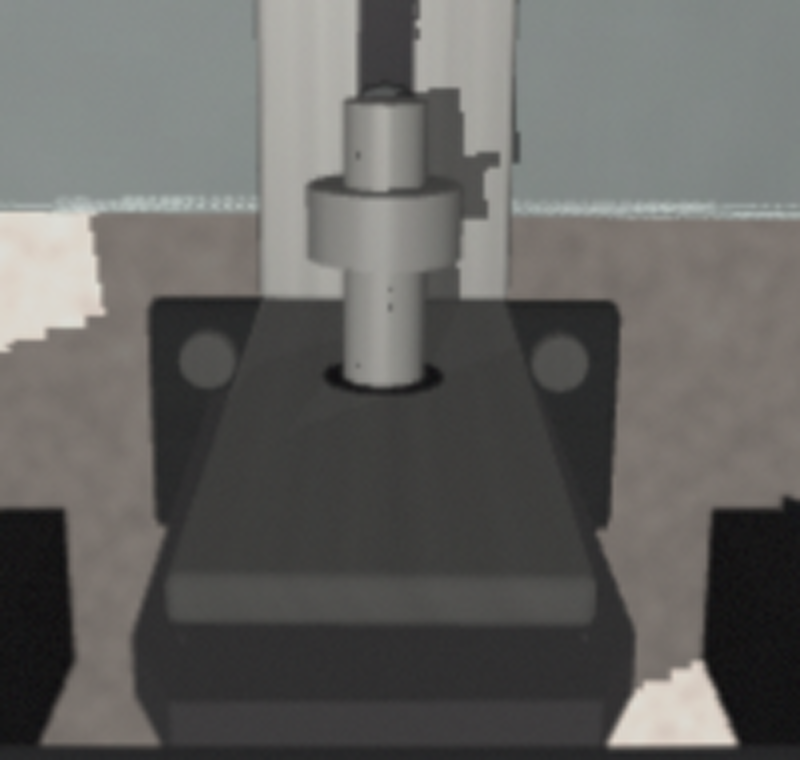

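View pics/s9.png

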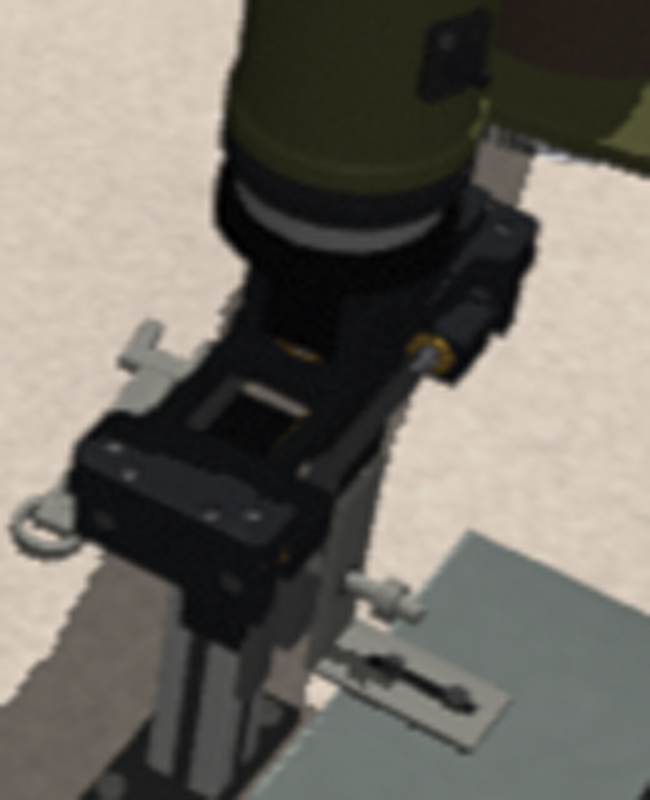

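carry_out(targets="0.8 -10 0 0 0;0.8 -20 0 0 0;0.8 -30 0 0 0;0.8 -30 0 0 0;0.8 -30 0 20 0;0.8 0 1 35 -0.004;0.8 0 1 40 -0.004;0.8 0 1 40 -0.004;0.8 0 1 40 -0.004;0.8 10 1 40 -0.004;0.8 20 1 40 -0.004;0.8 20 1 30 -0.004;0.8 10 0 15 -0.004;0.8 0 0 0 0;0.8 0 0 0 0")

```text
clock: 9.92
tool_pos: [0.5173, -0.2291, 0.3551]
eef_rot: [-0.513, -0.487, 0.513, -0.487]
contact_force: [0.3, 0.2, -0.2]
opening: 0.801
```

Run:
```python
from h import *
s=st(); arc([.5259,-.2357,.29],-2.7,4); arc([.5259,-.2357,.222],-2.7,1)
```

```text
t 9.92 p [ 0.5173 -0.2291  0.3551] xax [-7.e-04  6.e-04 -1.e+00] yaw -2.98 F [ 0.3   0.22 -0.2 ] op 0.801 q [ 0.31  0.68  0.05  1.81 -0.05  0.66  0.33]
rows 4 shift [16.28  2.24  1.54] turn -0.0012 yaw now -2.98 tot turn -0.0048
rows 1 shift [133.11   9.01   6.19] turn -0.0048 yaw now -2.98 tot turn -0.0048
```

carry_out(targets="0.8 16 4 3 -0.005;0.8 20 5 3 0;0.8 20 0 0 0;0.8 22 0 0 0;0.8 22 0 0 0;0.8 20 0 0 0;0.8 13 0 0 0;0.8 0 0 0 0;0.8 0 0 0 0")

```text
clock: 10.67
tool_pos: [0.527, -0.234, 0.2226]
eef_rot: [0.511, 0.489, -0.51, 0.489]
contact_force: [-0.7, -0.5, 0.4]
opening: 0.8
```

Run:
```python
from h import *
s=st(); p,d=eyes.snapshot("wrist"); cv2.imwrite("pics/w10.png",p); Q=held(d)
for v in range(270,340,10): print(v,Q[v,290].round(1),Q[v,350].round(1))
```

```text
t 10.67 p [ 0.527  -0.234   0.2226] xax [ 4.e-04  6.e-04 -1.e+00] yaw -2.48 F [-0.69 -0.47  0.43] op 0.8 q [ 0.32  0.9   0.03  1.84 -0.06  0.4   0.35]
270 [ 1.942e+02 -1.330e+01 -1.000e-01] [195.3  17.4   0.4]
280 [188.6 -13.    3.1] [188.   16.8   2.9]
290 [176.  -12.1   2.9] [177.3  15.9   3.5]
300 [165.5 -11.4   2.9] [166.2  14.9   3.3]
310 [156.  -10.7   2.8] [155.7  14.    2.7]
320 [147.  -10.1   2.5] [147.6  13.3   2.9]
330 [140.3  -9.6   3. ] [140.1  12.6   2.9]
```

View pics/w10.png

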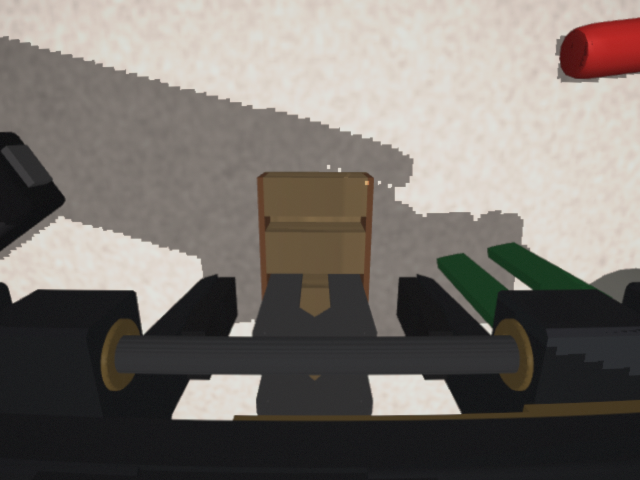

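carry_out(targets="0.8 0 -0.8 1.8 0;0.8 0 0 0 0;0.6 0 0 0 0;0.45 0 0 0 0;0.45 0 0 0 0;0.45 0 0 0 0;0.45 0 0 0 0;0.45 0 0 0 0;0.45 -10 0 0 0;0.45 -20 0 0 0;0.45 -30 0 0 0;0.45 -20 0 0 0;0.45 0 0 0 0;0.45 0 0 0 0", force=8)

```text
clock: 11.88
tool_pos: [0.5257, -0.2371, 0.3034]
eef_rot: [0.512, 0.488, -0.511, 0.489]
contact_force: [0.5, 0.9, -0.9]
opening: 0.517
```

Run:
```python
from h import *
s=st(); p,d=eyes.snapshot("wrist"); cv2.imwrite("pics/w11.png",p); Q=held(d)
for v in range(260,340,10): print(v,Q[v,280].round(1),Q[v,350].round(1))
```

```text
t 11.88 p [ 0.5257 -0.2371  0.3034] xax [ 2.6e-03 -9.0e-04 -1.0e+00] yaw -2.58 F [ 0.49  0.87 -0.88] op 0.517 q [ 0.32  0.76  0.04  1.81 -0.05  0.56  0.35]
260 [208.8 -19.8  -0.3] [209.4  18.7  -0. ]
270 [193.9 -18.4  -0.2] [194.3  17.3   0. ]
280 [180.7 -17.1  -0.2] [180.4  16.1  -0.3]
290 [170.3 -16.1   0.3] [170.2  15.2   0.3]
300 [160.  -15.1   0.2] [159.8  14.3   0.2]
310 [ 1.503e+02 -1.420e+01 -1.000e-01] [ 1.502e+02  1.340e+01 -1.000e-01]
320 [141.8 -13.4  -0.4] [1.425e+02 1.280e+01 1.000e-01]
330 [134.7 -12.7  -0.3] [133.9  12.   -0.8]
```

View pics/w11.png

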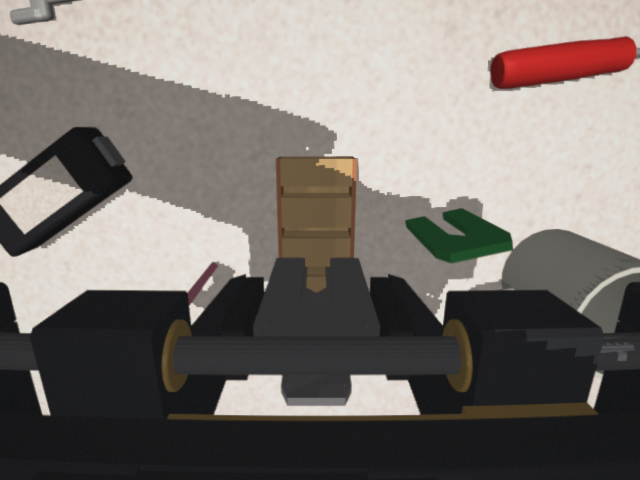

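```bash
python3 -c "
from h import *
arc([.5328,.0823,.425],-4.7,8,start=[.5257,-.2371,.425])"
```

```text
rows 8 shift [  0.    -1.55 -39.91] turn 0.0046 yaw now -2.57 tot turn 0.0371
```

carry_out(targets="0.45 -20 0 0 0;0.45 -40 0 0 0;0.45 -40 0 -5 0;0.45 -22 -1.5 -25 0.004;0.45 0 -1.5 -35 0.005;0.45 0 -1.5 -40 0.005;0.45 0 -1.6 -40 0.005;0.45 0 -1.6 -40 0.005;0.45 0 -1.6 -40 0.005;0.45 0 -1.6 -40 0.005;0.45 0 -1.5 -35 0.004;0.45 0 0 -15 0;0.45 0 0 -4 0;0.45 0 0 0 0;0.45 0 0 0 0")

```text
clock: 13.18
tool_pos: [0.5331, 0.0805, 0.4233]
eef_rot: [-0.52, -0.478, 0.522, -0.478]
contact_force: [0.2, -0.1, -0.3]
opening: 0.519
```

Run:
```python
from h import *
s=st(); p,d=eyes.snapshot("wrist"); cv2.imwrite("pics/w12.png",p); Q=held(d)
print(Q[290,280].round(1),Q[290,350].round(1))
arc([.5328,.0823,.425],-4.7,1)
```

```text
t 13.18 p [0.5331 0.0805 0.4233] xax [-0.0017 -0.0018 -1.    ] yaw -4.87 F [ 0.24 -0.13 -0.28] op 0.519 q [-0.3   0.55  0.11  1.81 -0.08  0.78 -0.24]
[168.5 -15.9  -0.5] [169.1  15.2  -0.2]
rows 1 shift [-1.53 -0.59 -2.38] turn -0.0042 yaw now -4.94 tot turn -0.0042
```

View pics/w12.png

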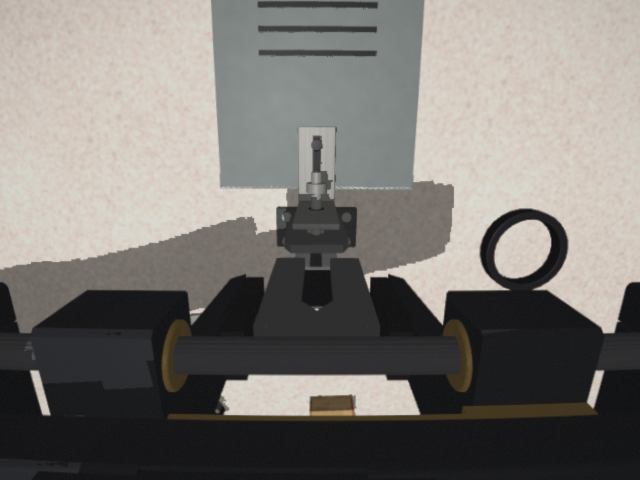

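carry_out(targets="0.45 0 0 -1.8 0;0.45 10 0 0 0;0.45 20 0 0 0;0.45 20 0 0 0;0.45 15 0 0 0;0.45 5 0 0 0;0.45 0 0 0 0;0.45 0 0 0 0")

```text
clock: 13.9
tool_pos: [0.5337, 0.0832, 0.3544]
eef_rot: [0.521, 0.478, -0.521, 0.479]
contact_force: [0.5, -0.1, -0.6]
opening: 0.521
```

Run:
```python
from h import *
s=st(); p,d=eyes.snapshot("wrist"); crop(p,220,150,420,340,4,"pics/w13.png"); 
C=cam("wrist",s); W=cloud(C,d)
o=np.array([.53,.05]); yv=np.radians(-4.7); ex=np.array([np.cos(yv),np.sin(yv)]); ey=np.array([-np.sin(yv),np.cos(yv)])
P=W[150:340,220:420].reshape(-1,3); L=np.c_[(P[:,:2]-o)@ex,(P[:,:2]-o)@ey-.0151,P[:,2]]*1000
for nm,(z0,z1,y0,y1) in dict(post=(176,190,-45,3),leg=(176,190,20,40),p1=(160,169,-2,13),held=(200,214,0,30)).items():
    m=(L[:,2]>z0)&(L[:,2]<z1)&(L[:,1]>y0)&(L[:,1]<y1)&(abs(L[:,0])<20); q=L[m]
    if len(q): print(nm,len(q),"x",q[:,0].min().round(1),q[:,0].max().round(1),"y",np.percentile(q[:,1],[1,50,99]).round(1),"z",np.median(q[:,2]).round(1))
```

```text
t 13.9 p [0.5337 0.0832 0.3544] xax [ 5.e-04 -1.e-04 -1.e+00] yaw -4.84 F [ 0.52 -0.08 -0.6 ] op 0.521 q [-0.29  0.65  0.09  1.88 -0.09  0.61 -0.24]
leg 781 x -15.1 14.9 y [24.4 27.3 28.5] z 181.5
p1 519 x -6.1 8.7 y [-0.8  6.6  9.6] z 165.1
held 1722 x -20.0 19.9 y [17.7 18.4 19.2] z 207.6
```

View pics/w13.png

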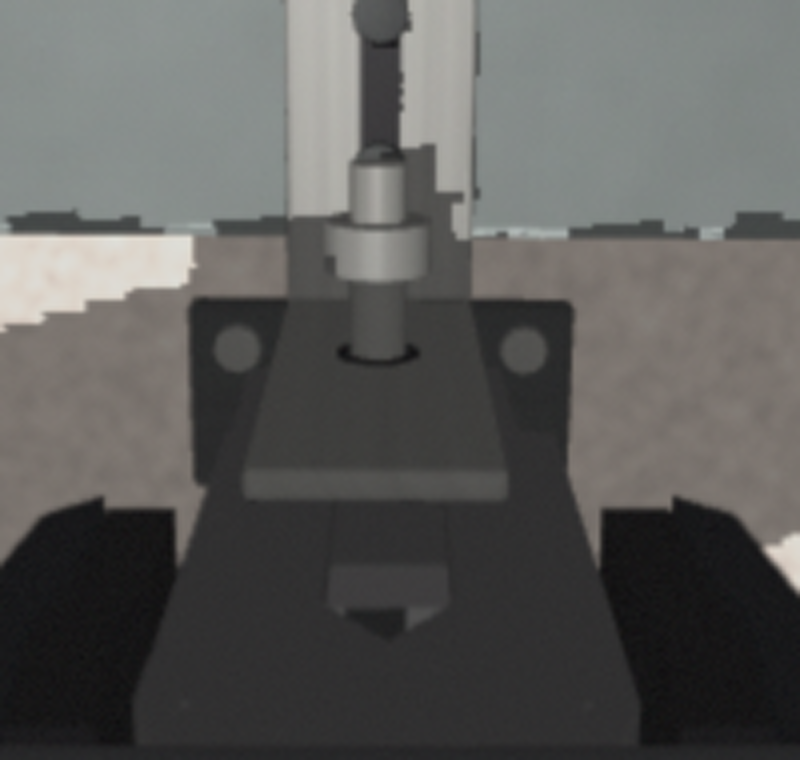

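carry_out(targets="0.45 0 -0.9 0 0;0.45 10 0 0 0;0.45 15 0 0 0;0.45 15 0 0 0;0.45 10 0 0 0;0.45 0 0 0 0;0.45 0 0 0 0")

```text
clock: 14.53
tool_pos: [0.5325, 0.084, 0.3037]
eef_rot: [-0.52, -0.479, 0.521, -0.479]
contact_force: [0.0, -0.6, -0.4]
opening: 0.519
```

Run:
```python
from h import *
s=st(); p,d=eyes.snapshot("wrist"); crop(p,220,150,420,340,4,"pics/w14.png");
```

```text
t 14.53 p [0.5325 0.084  0.3037] xax [-8.e-04 -1.e-04 -1.e+00] yaw -4.75 F [ 0.02 -0.65 -0.43] op 0.519 q [-0.28  0.73  0.07  1.93 -0.1   0.49 -0.23]
```

View pics/w14.png

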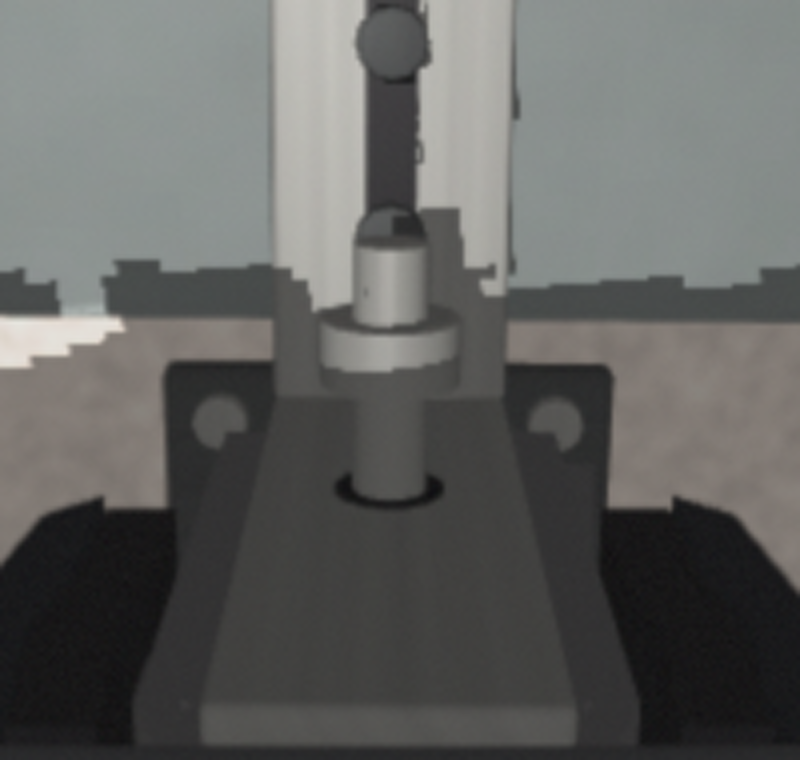

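carry_out(targets="0.45 5 0 0 0;0.45 3 0 0 0;0.45 0 0 2 0;0.45 0 0 2 0;0.45 0 0 2 0;0.45 0 0 1 0;0.45 0 0 0 0;0.45 0 0 0 0")

```text
clock: 15.25
tool_pos: [0.532, 0.0792, 0.2961]
eef_rot: [0.521, 0.48, -0.519, 0.479]
contact_force: [0.4, 6.4, -2.0]
opening: 0.522
```

Run:
```python
from h import *
s=st(); p,d=eyes.snapshot("wrist"); crop(p,220,150,420,340,4,"pics/w15.png"); Q=held(d); print(Q[300,260],Q[300,375],Q[320,256])
```

```text
t 15.25 p [0.532  0.0792 0.2961] xax [ 7.0e-04  3.6e-03 -1.0e+00] yaw -4.65 F [ 0.4   6.4  -2.05] op 0.522 q [-0.27  0.74  0.06  1.93 -0.1   0.47 -0.22]
[155.3383086  -22.71351967  -2.00574594] [151.45952381  23.3918242   -3.8234213 ] [142.04046927 -22.32137717  -0.22269163]
```

View pics/w15.png

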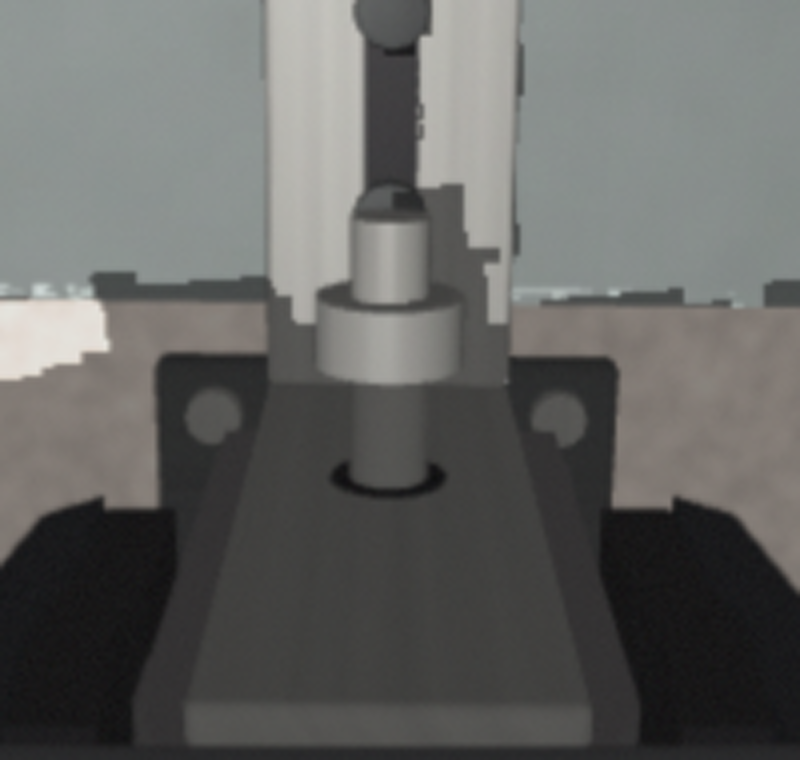

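carry_out(targets="0.45 2 0 -1 0;0.45 0 0 0 0;0.65 0 0 0 0;0.8 0 0 0 0;0.8 0 0 0 0;0.8 0 0 0 0")

```text
clock: 15.8
tool_pos: [0.5318, 0.077, 0.2939]
eef_rot: [-0.52, -0.478, 0.521, -0.479]
contact_force: [0.2, -0.3, -0.2]
opening: 0.791
```

Run:
```python
from h import *
s=st(); p,d=eyes.snapshot("wrist"); crop(p,220,150,420,340,4,"pics/w16.png")
```

```text
t 15.8 p [0.5318 0.077  0.2939] xax [-8.0e-04 -1.4e-03 -1.0e+00] yaw -4.82 F [ 0.16 -0.26 -0.2 ] op 0.791 q [-0.27  0.74  0.07  1.94 -0.1   0.46 -0.22]
```

View pics/w16.png

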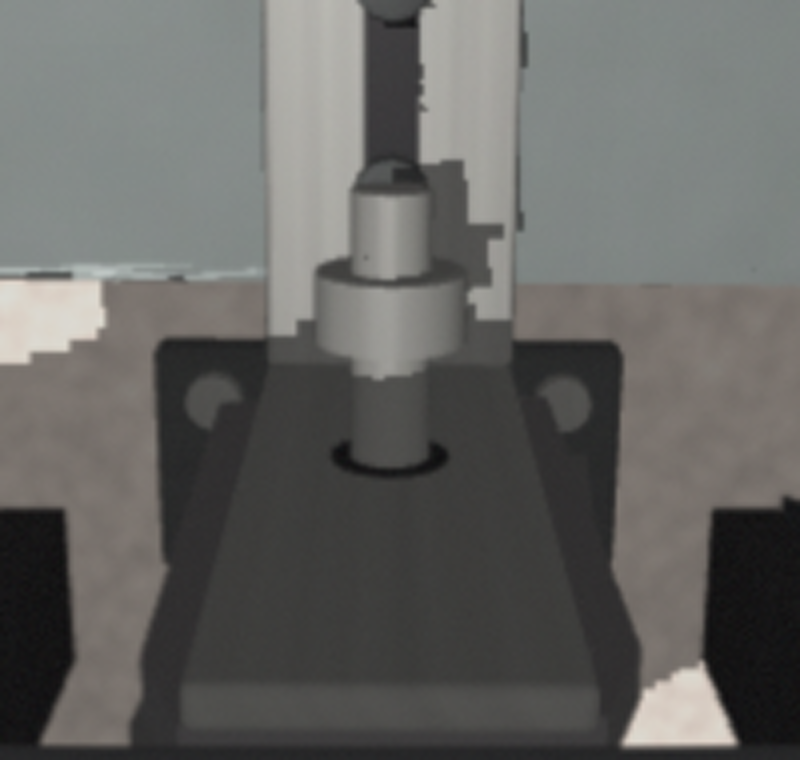

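carry_out(targets="0.8 -10 0 0 0;0.8 -20 0 0 0;0.8 -30 0 0 0;0.8 -30 0 -5 0;0.8 -25 0 -5 0;0.8 -15 0 0 0;0.8 0 0 0 0;0.8 0 0 0 0")

```text
clock: 16.52
tool_pos: [0.5327, 0.0877, 0.4249]
eef_rot: [0.521, 0.478, -0.52, 0.479]
contact_force: [-0.6, 0.5, -0.5]
opening: 0.799
```

```bash
cat >> h.py <<'E'
def gapview(name,box=(190,330,240,400)):
    s=st(); p,d=eyes.snapshot("wrist"); cv2.imwrite(f"pics/{name}_full.png",p); v0,v1,u0,u1=box
    crop(p,u0,v0,u1,v1,5,f"pics/{name}.png")
    C=cam("wrist",s); W=cloud(C,d)
    o=np.array([.53,.05]); yv=np.radians(-4.7); ex=np.array([np.cos(yv),np.sin(yv)]); ey=np.array([-np.sin(yv),np.cos(yv)])
    P=W[v0:v1,u0:u1].reshape(-1,3); L=np.c_[(P[:,:2]-o)@ex,(P[:,:2]-o)@ey-.0151,P[:,2]]*1000
    for nm,(z0,z1,y0,y1) in dict(post=(177,190,-45,3),leg=(177,190,10,40),pk=(161,169,-1,26)).items():
        m=(L[:,2]>z0)&(L[:,2]<z1)&(L[:,1]>y0)&(L[:,1]<y1)&(abs(L[:,0])<20); q=L[m]
        if len(q): print(nm,len(q),"x",q[:,0].min().round(1),q[:,0].max().round(1),"y",np.percentile(q[:,1],[1,50,99]).round(1),"z",np.median(q[:,2]).round(1))
        if nm=="pk" and len(q): print(np.histogram(q[:,1],np.arange(-1,26)))
    return L
E
python3 -c "
from h import *
gapview('w17')"
```

```text
t 16.52 p [0.5327 0.0877 0.4249] xax [ 1.7e-03  2.0e-04 -1.0e+00] yaw -4.77 F [-0.59  0.48 -0.48] op 0.799 q [-0.31  0.55  0.11  1.81 -0.08  0.78 -0.25]
post 1918 x -15.7 14.8 y [-29.7 -13.7  -0.3] z 182.3
leg 362 x -14.7 14.8 y [24.2 26.7 28.3] z 181.6
pk 1261 x -19.8 19.6 y [-0.9  7.4 16. ] z 165.2
(array([144,   3,  50,  70,  67,  76,  76,  81, 122,   0,  22,  76,  83,
        72,  79,  81, 145,  14,   0,   0,   0,   0,   0,   0,   0,   0]), array([-1,  0,  1,  2,  3,  4,  5,  6,  7,  8,  9, 10, 11, 12, 13, 14, 15,
       16, 17, 18, 19, 20, 21, 22, 23, 24, 25]))
```

View pics/w17.png

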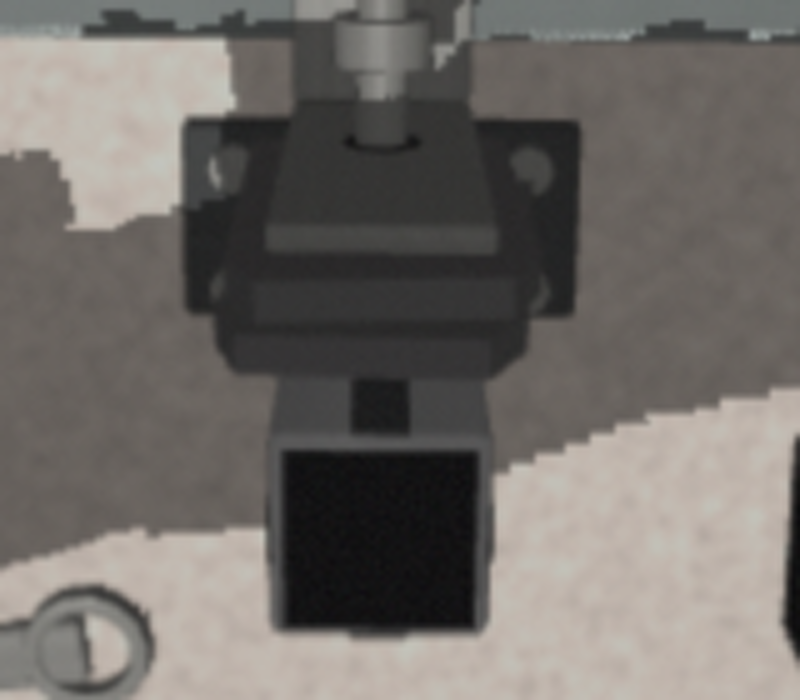

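carry_out(targets="0.41 0 0.5 -6 0;0.41 15 0 0 0;0.41 30 0 0 0;0.41 25 0 0 0;0.41 10 0 0 0;0.41 0 0 0 0;0.41 0 0 0 0;0.41 0 0 0 0")

```text
clock: 17.23
tool_pos: [0.5344, 0.094, 0.3448]
eef_rot: [0.521, 0.479, -0.52, 0.479]
contact_force: [0.3, 0.3, 0.4]
opening: 0.408
```

Run:
```python
from h import *
s=st(); p,d=eyes.snapshot("wrist"); crop(p,220,180,420,340,4,"pics/w18.png")
```

```text
t 17.23 p [0.5344 0.094  0.3448] xax [ 1.5e-03  4.0e-04 -1.0e+00] yaw -4.77 F [0.32 0.31 0.43] op 0.408 q [-0.31  0.67  0.08  1.89 -0.09  0.59 -0.25]
```

View pics/w18.png

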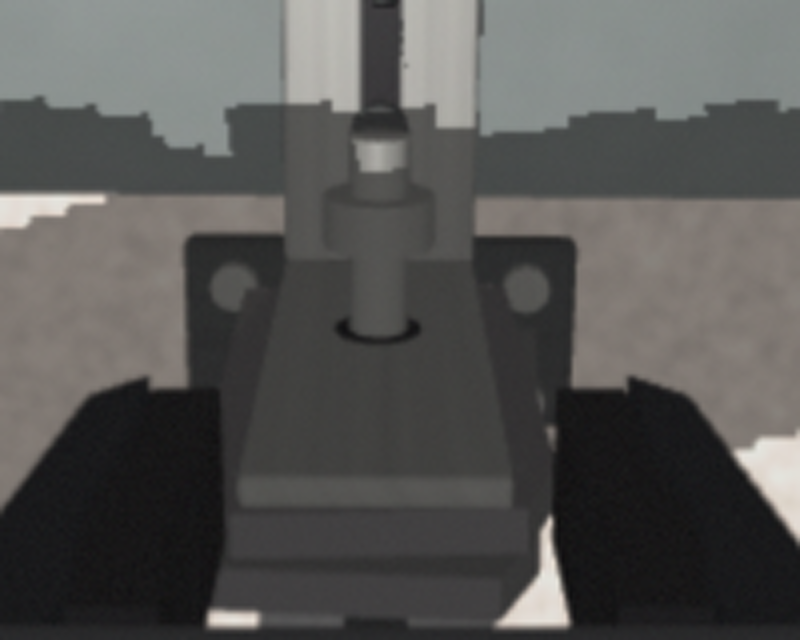

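carry_out(targets="0.41 0 -1.2 0 0;0.41 10 0 0 0;0.41 15 0 0 0;0.41 15 0 0 0;0.41 0 0 0 0;0.41 0 0 1.5 0;0.41 0 0 1.5 0;0.41 0 0 1.5 0;0.41 0 0 0 0;0.41 0 0 0 0")

```text
clock: 18.12
tool_pos: [0.5325, 0.0893, 0.3046]
eef_rot: [0.521, 0.479, -0.52, 0.479]
contact_force: [0.2, -0.7, -0.1]
opening: 0.41
```

carry_out(targets="0.41 0 0 1 0;0.41 0 0 1 0;0.41 0 0 1 0;0.41 0 0 0 0")

```text
clock: 18.45
tool_pos: [0.5322, 0.0868, 0.3042]
eef_rot: [0.521, 0.479, -0.52, 0.479]
contact_force: [-0.1, 1.3, 0.6]
opening: 0.408
```

carry_out(targets="0.41 0 0 1 0;0.41 0 0 1 0;0.41 0 0 0 0;0.41 0 0 0 0")

```text
clock: 18.78
tool_pos: [0.5321, 0.0864, 0.3042]
eef_rot: [0.521, 0.48, -0.519, 0.479]
contact_force: [-0.1, 5.8, 1.6]
opening: 0.411
```

Stack is against the post (5.8 N). Back off, rise and look.

carry_out(targets="0.41 0 0 -4 0;0.41 0 0 -4 0;0.41 -10 0 0 0;0.41 -30 0 0 0;0.41 -40 0 0 0;0.6 -30 0 0 0;0.8 -10 0 0 0;0.8 0 0 0 0;0.8 0 0 0 0")

```text
clock: 19.53
tool_pos: [0.5323, 0.0921, 0.4245]
eef_rot: [0.521, 0.478, -0.52, 0.479]
contact_force: [-1.1, -0.4, -0.2]
opening: 0.687
```

```bash
python3 -c "
from h import *
gapview('w19')
arc([.5231,-.2655,.36],-2.7,9)"
```

```text
t 19.53 p [0.5323 0.0921 0.4245] xax [ 8.e-04 -2.e-04 -1.e+00] yaw -4.78 F [-1.07 -0.36 -0.16] op 0.687 q [-0.32  0.55  0.11  1.81 -0.08  0.78 -0.26]
post 1896 x -15.6 14.4 y [-29.7 -13.6  -0.3] z 182.3
leg 335 x -14.6 14.5 y [24.7 27.  28.3] z 181.6
pk 1048 x -20.0 19.5 y [-0.9  5.9 11.7] z 165.3
(array([ 95,  77,  74,  64,  66,  77,  79,  71,  80,  80,  68,  81, 136,
         0,   0,   0,   0,   0,   0,   0,   0,   0,   0,   0,   0,   0]), array([-1,  0,  1,  2,  3,  4,  5,  6,  7,  8,  9, 10, 11, 12, 13, 14, 15,
       16, 17, 18, 19, 20, 21, 22, 23, 24, 25]))
rows 9 shift [ 7.08  1.7  39.72] turn -0.004 yaw now -4.78 tot turn -0.0362
```

View pics/w19.png

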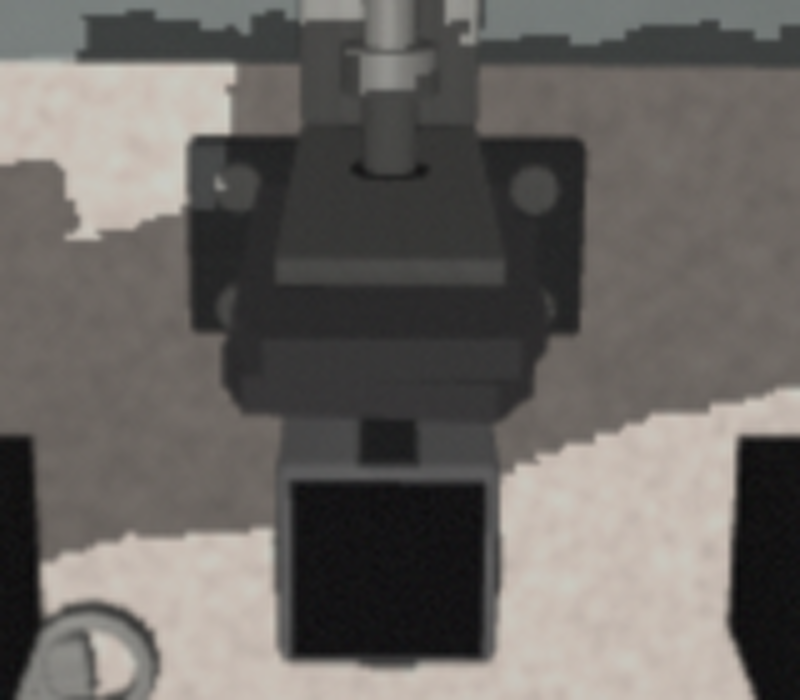

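carry_out(targets="0.8 0 1.7 20 -0.004;0.8 0 1.7 35 -0.004;0.8 0 1.7 40 -0.004;0.8 0 1.7 40 -0.004;0.8 0 1.7 40 -0.004;0.8 8 1.7 40 -0.004;0.8 14 1.7 39 -0.004;0.8 14 1.7 39 -0.004;0.8 14 1.7 38 -0.004;0.8 14 0 18 0;0.8 0 0 8 0;0.8 0 0 0 0;0.8 0 0 0 0")

```text
clock: 20.67
tool_pos: [0.5249, -0.2634, 0.3595]
eef_rot: [0.512, 0.489, -0.511, 0.488]
contact_force: [0.2, 0.8, -0.2]
opening: 0.799
```

Run:
```python
from h import *
s=st(); arc([.5248,-.2657,.223],-2.7,1)
p,d=eyes.snapshot("wrist"); cv2.imwrite("pics/w20.png",p)
```

```text
t 20.67 p [ 0.5249 -0.2634  0.3595] xax [-0.001  0.002 -1.   ] yaw -2.64 F [ 0.21  0.79 -0.19] op 0.799 q [ 0.36  0.69  0.04  1.74 -0.04  0.71  0.38]
rows 1 shift [136.54   0.14   2.57] turn 0.0011 yaw now -2.64 tot turn 0.0011
```

View pics/w20.png

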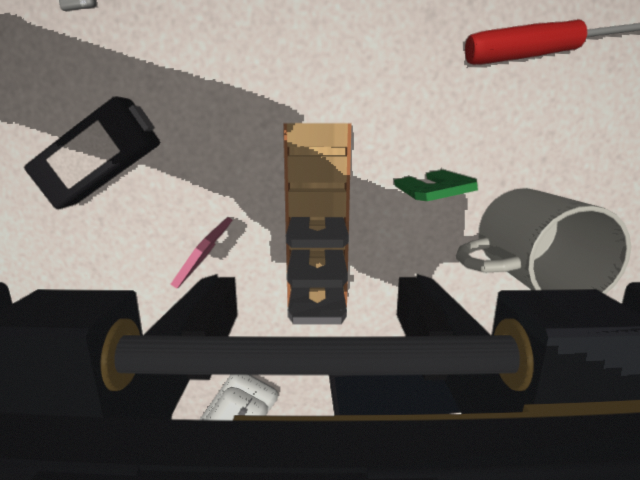

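Run:
```python
from h import *
p=cv2.imread("pics/top0.png").astype(int); W=cloud(cam("top"),np.load("pics/top0.npy"))
m=(p[...,2]-p[...,1]>25)&(p[...,0]-p[...,1]>5)
m[:280]=0; m[330:]=0
print(m.sum(),np.nanpercentile(W[m],[2,98],axis=0).round(3))
```

```text
78 [[ 0.414 -0.298  0.058]
 [ 0.44  -0.268  0.094]]
```

carry_out(targets="0.8 15 0 2 0;0.8 30 0 0.5 0;0.8 35 0 0 0;0.8 30 0 0 0;0.8 18 0 0 0;0.8 8 0 0 0;0.8 0 0 0 0;0.8 0 0 0 0")

```text
clock: 21.38
tool_pos: [0.5255, -0.2661, 0.2249]
eef_rot: [0.512, 0.488, -0.511, 0.489]
contact_force: [0.2, 0.3, 0.1]
opening: 0.802
```

Run:
```python
from h import *
s=st(); p,d=eyes.snapshot("wrist"); cv2.imwrite("pics/w21.png",p); Q=held(d)
for v in range(270,340,10): print(v,Q[v,290].round(1),Q[v,350].round(1))
```

```text
t 21.38 p [ 0.5255 -0.2661  0.2249] xax [ 1.4e-03  2.0e-04 -1.0e+00] yaw -2.59 F [0.18 0.25 0.14] op 0.802 q [ 0.38  0.9   0.02  1.81 -0.05  0.43  0.39]
270 [196.4 -13.5   0.8] [195.8  17.5   0.6]
280 [182.4 -12.5   0.5] [181.8  16.2   0.3]
290 [171.3 -11.7   0.7] [172.2  15.4   1.2]
300 [ 1.598e+02 -1.090e+01  1.000e-01] [161.4  14.5   1. ]
310 [152.  -10.4   0.8] [1.506e+02 1.350e+01 1.000e-01]
320 [143.1  -9.8   0.4] [143.   12.8   0.3]
330 [135.2  -9.2  -0. ] [136.2  12.2   0.6]
```

View pics/w21.png

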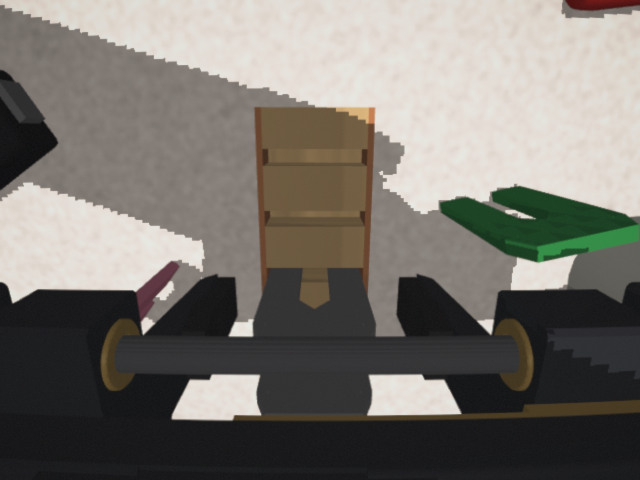

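carry_out(targets="0.8 2 -0.7 -0.5 0;0.8 0 0 0 0;0.6 0 0 0 0;0.45 0 0 0 0;0.45 0 0 0 0;0.45 0 0 0 0;0.45 0 0 0 0;0.45 0 0 0 0;0.45 -10 0 0 0;0.45 -20 0 0 0;0.45 -30 0 0 0;0.45 -20 0 0 0;0.45 0 0 0 0;0.45 0 0 0 0", force=8)

```text
clock: 22.6
tool_pos: [0.5242, -0.2668, 0.3034]
eef_rot: [0.512, 0.487, -0.511, 0.489]
contact_force: [-0.1, 0.1, -0.3]
opening: 0.521
```

Run:
```python
from h import *
s=st(); p,d=eyes.snapshot("wrist"); cv2.imwrite("pics/w22.png",p); Q=held(d)
for v in range(260,340,10): print(v,Q[v,280].round(1),Q[v,350].round(1))
arc([.5333,.0885,.425],-4.7,9,start=[*s["tool_pos"][:2],.425])
```

```text
t 22.6 p [ 0.5242 -0.2668  0.3034] xax [ 0.0025 -0.001  -1.    ] yaw -2.7 F [-0.12  0.08 -0.34] op 0.521 q [ 0.37  0.78  0.04  1.78 -0.05  0.59  0.39]
260 [208.8 -19.8  -0.3] [208.7  18.6  -0.3]
270 [193.5 -18.3  -0.3] [194.2  17.3  -0. ]
280 [182.  -17.2   0.3] [180.6  16.1  -0.2]
290 [168.7 -15.9  -0.4] [169.1  15.1  -0.2]
300 [ 1.592e+02 -1.500e+01 -1.000e-01] [159.4  14.3   0. ]
310 [151.  -14.3   0.2] [150.4  13.5  -0. ]
320 [ 1.422e+02 -1.340e+01 -1.000e-01] [143.2  12.8   0.4]
330 [134.  -12.6  -0.7] [135.2  12.1   0. ]
rows 9 shift [ 1.000e-02 -1.460e+00 -3.947e+01] turn 0.0039 yaw now -2.69 tot turn 0.0351
```

View pics/w22.png

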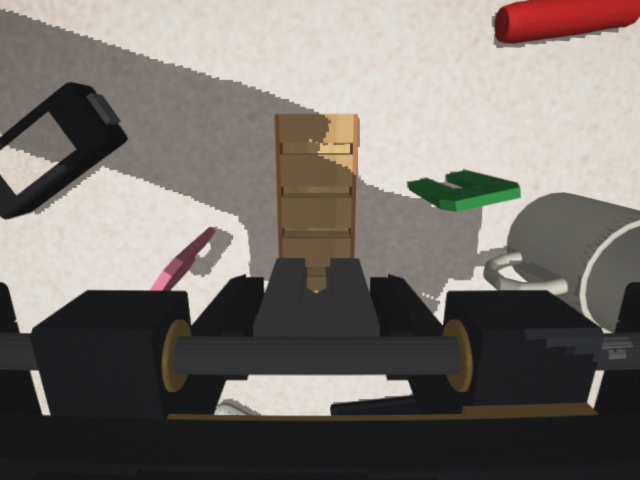

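carry_out(targets="0.45 -20 0 0 0;0.45 -40 0 0 0;0.45 -40 0 -5 0;0.45 -22 -1.5 -25 0.003;0.45 0 -1.5 -37 0.004;0.45 0 -1.5 -40 0.004;0.45 0 -1.5 -40 0.004;0.45 0 -1.5 -40 0.004;0.45 0 -1.5 -40 0.004;0.45 0 -1.5 -40 0.004;0.45 0 -1.5 -40 0.004;0.45 0 -1.5 -30 0.004;0.45 0 0 -13 0;0.45 0 0 -3 0;0.45 0 0 0 0;0.45 0 0 0 0")

```text
clock: 23.98
tool_pos: [0.5327, 0.084, 0.4235]
eef_rot: [-0.52, -0.478, 0.522, -0.479]
contact_force: [0.4, 0.3, -0.7]
opening: 0.522
```

Run:
```python
from h import *
s=st(); arc([.5327,.0859,.425],-4.7,1)
```

```text
t 23.98 p [0.5327 0.084  0.4235] xax [-0.0011 -0.0021 -1.    ] yaw -4.87 F [ 0.39  0.31 -0.65] op 0.522 q [-0.31  0.55  0.1   1.81 -0.07  0.78 -0.25]
rows 1 shift [-1.5  -0.17 -1.84] turn -0.003 yaw now -4.87 tot turn -0.003
```

carry_out(targets="0.45 10 0 -0.5 -0.003;0.45 20 0 0 0;0.45 20 0 0 0;0.45 15 0 0 0;0.45 5 0 0 0;0.45 0 0 0 0;0.45 0 0 0 0")

```text
clock: 24.57
tool_pos: [0.5331, 0.0854, 0.3544]
eef_rot: [-0.52, -0.479, 0.52, -0.479]
contact_force: [0.6, 0.1, -0.0]
opening: 0.519
```

Run:
```python
from h import *
L=gapview("w23",(180,340,240,400))
m=(L[:,2]>200)&(L[:,2]<214)&(abs(L[:,0])<20);q=L[m]; print("held",np.percentile(q[:,1],[2,50,98]),np.percentile(q[:,0],[1,99]))
```

```text
t 24.57 p [0.5331 0.0854 0.3544] xax [ 3.e-04 -6.e-04 -1.e+00] yaw -4.66 F [ 0.58  0.06 -0.02] op 0.519 q [-0.29  0.65  0.08  1.88 -0.08  0.61 -0.24]
leg 1475 x -20.0 20.0 y [17.8 24.4 28.3] z 181.9
pk 660 x -19.9 20.0 y [ 1.3  8.9 20.6] z 165.3
(array([  0,   3,  14,  24,  28,  48,  56,  51,  60,  52,  55,  59, 113,
         0,   0,   3,   3,   4,   2,   0,   4,  81,   0,   0,   0,   0]), array([-1,  0,  1,  2,  3,  4,  5,  6,  7,  8,  9, 10, 11, 12, 13, 14, 15,
       16, 17, 18, 19, 20, 21, 22, 23, 24, 25]))
held [19.74493198 20.34656053 20.96898947] [-19.50600408  19.51207575]
```

View pics/w23.png

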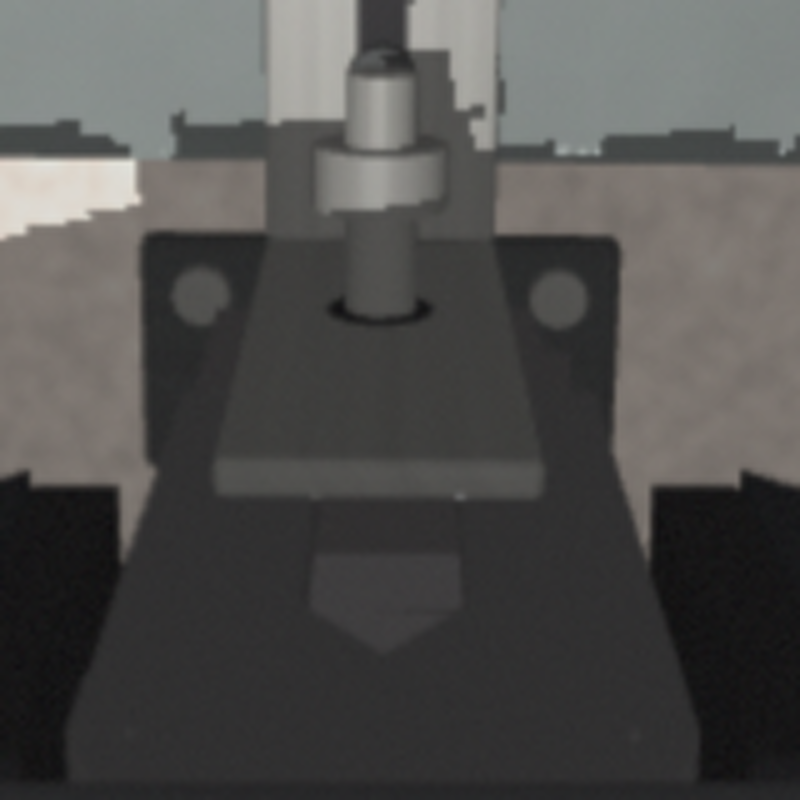

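carry_out(targets="0.45 10 0 0 0;0.45 15 0 0 0;0.45 15 0 0 0;0.45 10 0 0 0;0.45 6 0 0 0;0.45 3 0 0 0;0.45 0 0 0 0;0.45 0 0 0 0")

```text
clock: 25.28
tool_pos: [0.5329, 0.087, 0.2953]
eef_rot: [0.52, 0.48, -0.519, 0.48]
contact_force: [1.1, 0.3, -0.6]
opening: 0.518
```

Run:
```python
from h import *
s=st(); p,d=eyes.snapshot("wrist"); crop(p,220,150,420,340,4,"pics/w24.png")
```

```text
t 25.28 p [0.5329 0.087  0.2953] xax [ 6.e-04  2.e-04 -1.e+00] yaw -4.53 F [ 1.11  0.32 -0.65] op 0.518 q [-0.28  0.74  0.06  1.93 -0.09  0.47 -0.23]
```

View pics/w24.png

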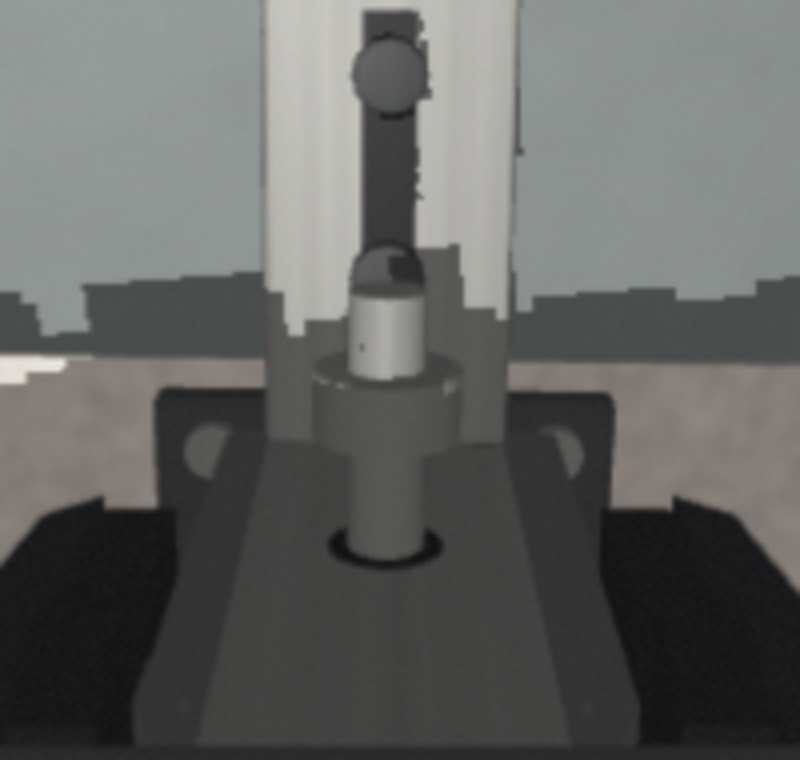

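Centred astride the stud. Lower a little, release, rise and look.

carry_out(targets="0.45 1.5 0 1.5 0;0.45 0 0 0 0;0.65 0 0 0 0;0.8 0 0 0 0;0.8 0 0 0 0;0.8 0 0 0 0;0.8 -10 0 0 0;0.8 -20 0 0 0;0.8 -30 0 0 0;0.8 -30 0 -3 0;0.8 -25 0 -3 0;0.8 -15 0 0 0;0.8 0 0 0 0;0.8 0 0 0 0")

```text
clock: 26.5
tool_pos: [0.533, 0.0912, 0.4244]
eef_rot: [0.52, 0.48, -0.519, 0.48]
contact_force: [0.3, -0.2, -0.5]
opening: 0.797
```

Run:
```python
from h import *
L=gapview("w25",(180,340,240,400))
p,d=eyes.snapshot("scene"); crop(p,370,150,500,310,5,"pics/s25.png")
```

```text
t 26.5 p [0.533  0.0912 0.4244] xax [ 1.7e-03  3.0e-04 -1.0e+00] yaw -4.53 F [ 0.29 -0.16 -0.46] op 0.797 q [-0.32  0.55  0.1   1.81 -0.07  0.78 -0.26]
post 1911 x -15.7 14.9 y [-30.1 -13.7  -0.3] z 182.3
leg 352 x -14.9 14.7 y [24.  26.9 28.4] z 181.7
pk 1373 x -19.7 19.7 y [-0.9  8.1 21.6] z 165.3
(array([106,  72,  67,  70,  83,  62,  73,  74,  70,  87,  72,  76, 143,
         4,   0,   0,  11,  86,  71,  76,  35,  15,  18,   2,   0,   0]), array([-1,  0,  1,  2,  3,  4,  5,  6,  7,  8,  9, 10, 11, 12, 13, 14, 15,
       16, 17, 18, 19, 20, 21, 22, 23, 24, 25]))
```

View pics/w25.png

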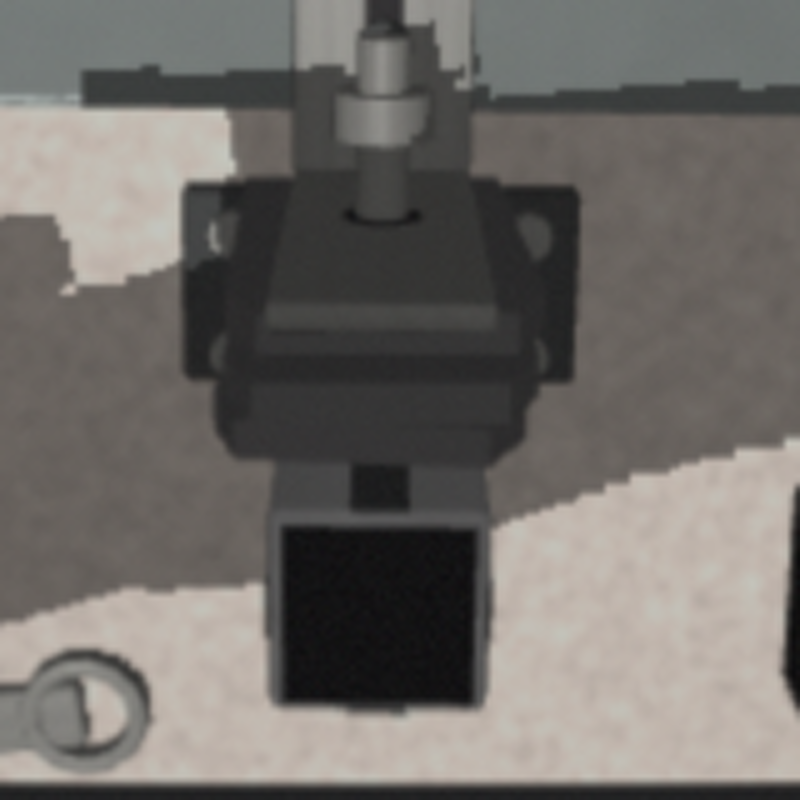

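View pics/s25.png

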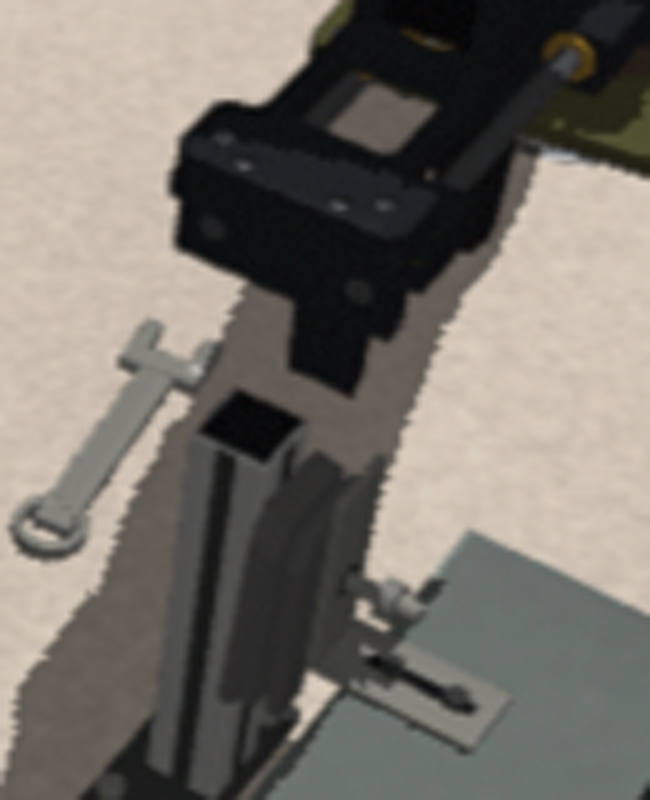

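Run:
```python
from h import *
arc([.5309,.0611,.425],85.3,14)
```

```text
rows 14 shift [-0.17 -1.55  1.82] turn -0.112 yaw now -4.54 tot turn -1.5679
```

carry_out(targets="1 0 -1.5 1.8 -0.112;1 0 -1.5 1.8 -0.112;1 0 -1.5 1.8 -0.112;1 0 -1.5 1.8 -0.112;1 0 -1.5 1.8 -0.112;1 0 -1.5 1.8 -0.112;1 0 -1.5 1.8 -0.112;1 0 -1.5 1.8 -0.112;1 0 -1.5 1.8 -0.112;1 0 -1.5 1.8 -0.112;1 0 -1.5 1.8 -0.112;1 0 -1.5 1.8 -0.112;1 0 -1.5 1.8 -0.112;1 0 -1.5 1.8 -0.112;1 0 0 0 0;1 0 0 0 0;1 0 0 0 0")

```text
clock: 28.02
tool_pos: [0.5315, 0.0619, 0.4227]
eef_rot: [0.03, 0.707, -0.03, 0.706]
contact_force: [0.3, -0.7, -0.1]
opening: 1.002
```

Run:
```python
from h import *
s=st(); arc([.5309,.0611,.425],85.3,1)
p,d=eyes.snapshot("wrist"); cv2.imwrite("pics/w26.png",p)
```

```text
t 28.02 p [0.5315 0.0619 0.4227] xax [-1.7e-03  1.0e-04 -1.0e+00] yaw 85.16 F [ 0.29 -0.67 -0.12] op 1.002 q [ 0.03  0.56 -0.37  1.81  0.27  0.82  1.01]
rows 1 shift [-2.28 -0.8  -0.55] turn -0.0025 yaw now 85.16 tot turn -0.0025
```

View pics/w26.png

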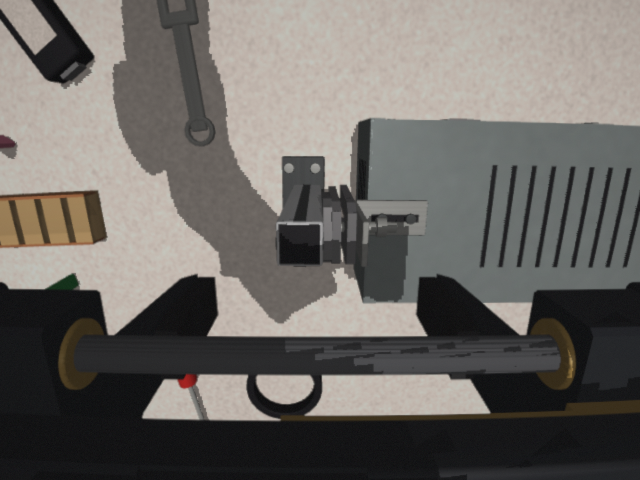

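carry_out(targets="1 10 -0.8 -0.5 0;1 25 0 0 0;1 30 0 0 0;1 25 0 0 0;1 10 0 0 0;1 2 0 0 0;1 0 0 0 0;1 0 0 0 0", force=12)

```text
clock: 28.73
tool_pos: [0.5317, 0.0615, 0.3226]
eef_rot: [0.029, 0.706, -0.029, 0.707]
contact_force: [-0.0, -0.1, 0.0]
opening: 0.998
```

Run:
```python
from h import *
s=st(); arc([.5309,.0611,.319],85.3,1)
p,d=eyes.snapshot("wrist"); cv2.imwrite("pics/w27.png",p); Q=held(d); np.save("pics/w27q.npy",Q)
```

```text
t 28.73 p [0.5317 0.0615 0.3226] xax [ 2.1e-03  5.0e-04 -1.0e+00] yaw 85.3 F [-0.04 -0.1   0.03] op 0.998 q [-0.02  0.7  -0.3   1.91  0.36  0.58  0.94]
rows 1 shift [ 3.58 -0.44 -0.79] turn 0.0001 yaw now 85.3 tot turn 0.0001
```

View pics/w27.png

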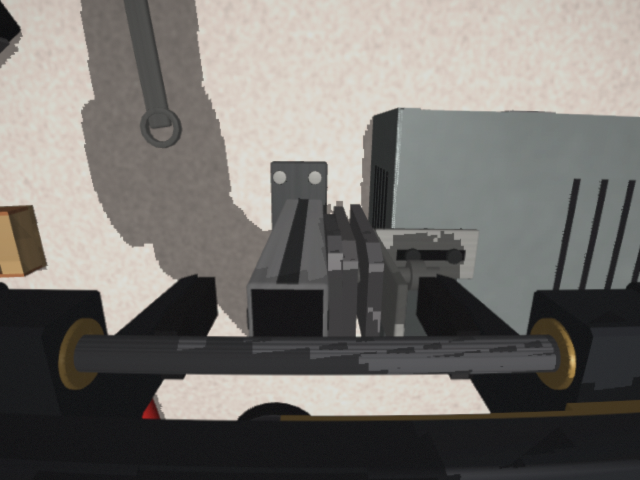

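carry_out(targets="0.9 3 -0.4 -0.8 0;0.8 0 0 0 0;0.74 0 0 0 0;0.71 0 0 0 0;0.7 0 0 0 0;0.69 0 0 0 0;0.68 0 0 0 0;0.675 0 0 0 0", force=12)

```text
clock: 29.45
tool_pos: [0.5305, 0.061, 0.3186]
eef_rot: [0.029, 0.706, -0.029, 0.707]
contact_force: [0.4, 1.1, 0.7]
opening: 0.672
```

carry_out(targets="0.67 0 0 0 0;0.665 0 0 0 0;0.66 0 0 0 0;0.655 0 0 0 0;0.65 0 0 0 0;0.645 0 0 0 0;0.64 0 0 0 0;0.635 0 0 0 0;0.63 0 0 0 0")

```text
clock: 30.2
tool_pos: [0.5304, 0.0608, 0.3185]
eef_rot: [0.029, 0.706, -0.029, 0.707]
contact_force: [1.3, 1.8, 0.4]
opening: 0.631
```

carry_out(targets="0.625 0 0 0 0;0.62 0 0 0 0;0.615 0 0 0 0;0.61 0 0 0 0;0.605 0 0 0 0;0.6 0 0 0 0;0.6 0 0 0 0")

```text
clock: 30.78
tool_pos: [0.5305, 0.0613, 0.3185]
eef_rot: [0.029, 0.706, -0.028, 0.707]
contact_force: [0.3, 3.8, -1.0]
opening: 0.599
```

Run:
```python
from h import *
s=st()
p,d=eyes.snapshot("wrist"); crop(p,200,180,440,340,3,"pics/w28.png")
```

```text
t 30.78 p [0.5305 0.0613 0.3185] xax [ 4.e-04  9.e-04 -1.e+00] yaw 85.34 F [ 0.35  3.8  -1.01] op 0.599 q [-0.02  0.71 -0.3   1.92  0.36  0.56  0.93]
```

View pics/w28.png

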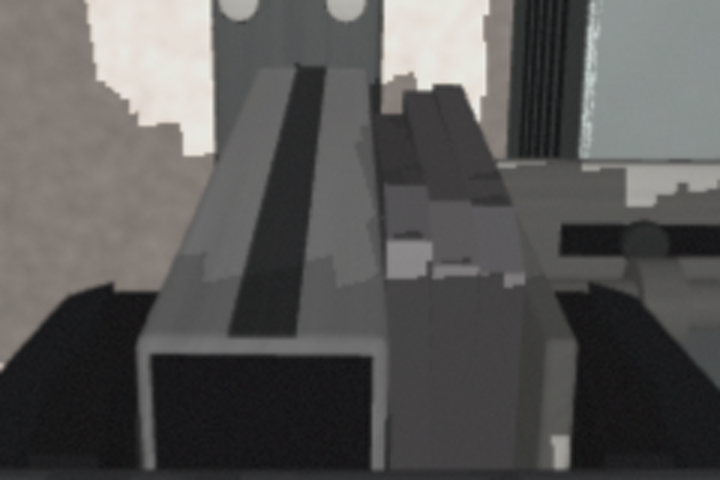

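carry_out(targets="0.595 0 0 0 0;0.59 0 0 0 0;0.585 0 0 0 0;0.58 0 0 0 0;0.575 0 0 0 0;0.57 0 0 0 0;0.565 0 0 0 0;0.56 0 0 0 0")

```text
clock: 31.5
tool_pos: [0.5305, 0.0616, 0.3185]
eef_rot: [0.029, 0.706, -0.028, 0.707]
contact_force: [2.3, 4.7, -1.1]
opening: 0.589
```

carry_out(targets="0.54 0 0 0 0;0.52 0 0 0 0;0.5 0 0 0 0;0.48 0 0 0 0;0.46 0 0 0 0;0.45 0 0 0 0", force=12)

```text
clock: 32.0
tool_pos: [0.5305, 0.0616, 0.3185]
eef_rot: [0.029, 0.706, -0.028, 0.707]
contact_force: [2.5, 5.2, -2.2]
opening: 0.591
```

Run:
```python
from h import *
s=st()
p,d=eyes.snapshot("wrist"); crop(p,200,180,440,340,3,"pics/w29.png")
p,d=eyes.snapshot("scene"); crop(p,370,150,500,310,5,"pics/s29.png")
st()
```

```text
t 32.0 p [0.5305 0.0616 0.3185] xax [ 5.0e-04  1.5e-03 -1.0e+00] yaw 85.34 F [ 2.48  5.24 -2.22] op 0.591 q [-0.02  0.71 -0.3   1.92  0.36  0.56  0.93]
t 32.1 p [0.5305 0.0616 0.3185] xax [ 5.0e-04  1.5e-03 -1.0e+00] yaw 85.34 F [ 2.02  5.65 -1.63] op 0.586 q [-0.02  0.71 -0.3   1.92  0.36  0.56  0.93]
```

View pics/w29.png

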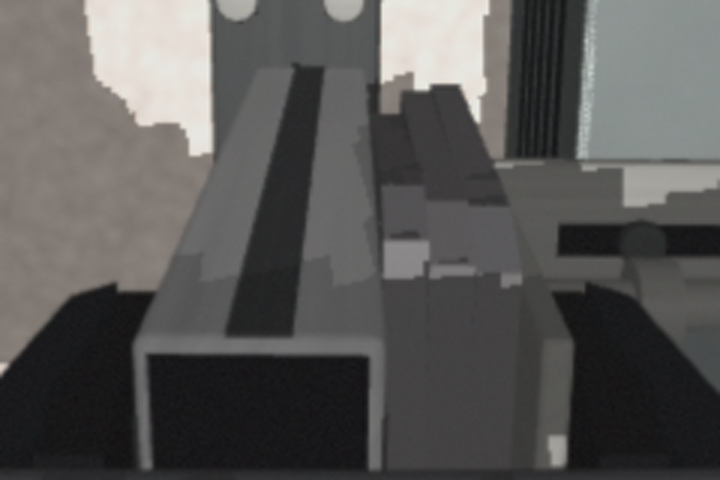

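View pics/s29.png

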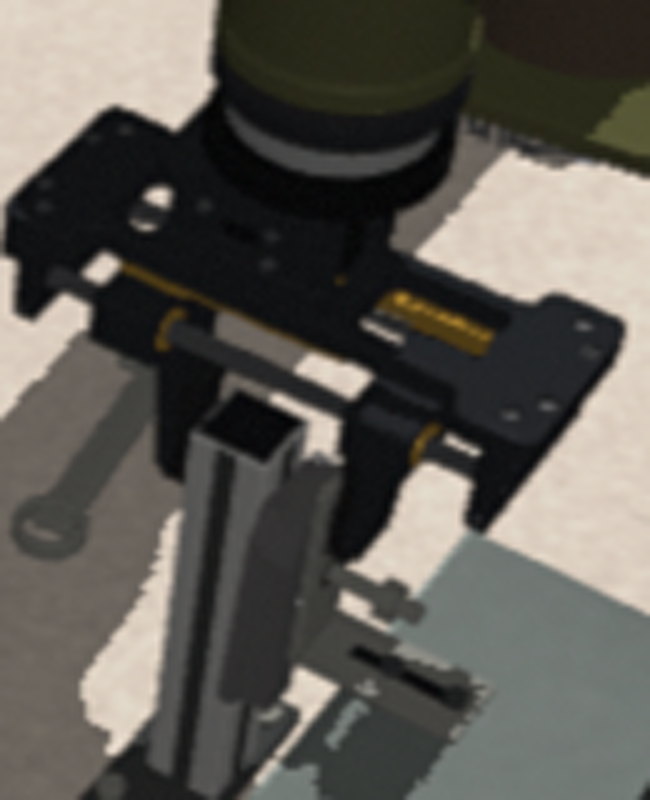

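carry_out(targets="0.45 0 0 0 0;0.45 0 0 0 0;0.45 0 0 0 0;0.45 0 0 0 0;0.45 0 0 0 0;0.45 0 0 0 0;0.45 0 0 0 0;0.45 0 0 0 0", force=14)

```text
clock: 32.77
tool_pos: [0.5305, 0.0616, 0.3185]
eef_rot: [0.029, 0.706, -0.028, 0.707]
contact_force: [1.5, 5.2, -1.5]
opening: 0.587
```

Run:
```python
from h import *
s=st(); p,d=eyes.snapshot("top"); crop(p,180,100,460,400,2.5,"pics/t30.png"); st()
```

```text
t 32.77 p [0.5305 0.0616 0.3185] xax [ 5.0e-04  1.5e-03 -1.0e+00] yaw 85.34 F [ 1.45  5.22 -1.46] op 0.587 q [-0.02  0.71 -0.3   1.92  0.36  0.56  0.93]
t 32.82 p [0.5305 0.0616 0.3185] xax [ 5.0e-04  1.5e-03 -1.0e+00] yaw 85.34 F [ 1.03  4.92 -2.06] op 0.589 q [-0.02  0.71 -0.3   1.92  0.36  0.56  0.93]
```

View pics/t30.png

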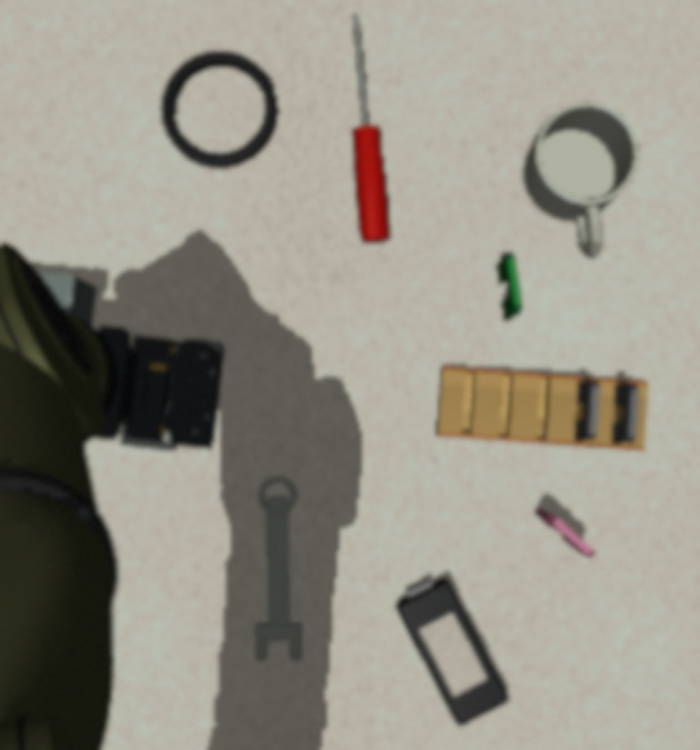

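carry_out(targets="0.45 0 -0.5 0 0;0.45 0 -0.5 0 0;0.45 0 0 0 0;0.45 0 0 0 0;0.45 0 0 0 0;0.45 0 0 0 0")

```text
clock: 33.32
tool_pos: [0.5304, 0.0614, 0.3185]
eef_rot: [0.03, 0.706, -0.028, 0.707]
contact_force: [1.2, 6.8, -2.8]
opening: 0.589
```

Run:
```python
from h import *
st(); print(r.finish_job()); st()
```

```text
t 33.32 p [0.5304 0.0614 0.3185] xax [ 8.0e-04  2.8e-03 -1.0e+00] yaw 85.38 F [ 1.16  6.79 -2.84] op 0.589 q [-0.02  0.71 -0.3   1.92  0.36  0.56  0.93]
the job is handed in; nothing more can be done
None
the job is handed in; nothing more can be done
```

Three packers now hang on the stud, and I handed the job in at 33.3 s with the fingers still holding the bracket tight. No verdict was reported.

- **Stack:** I measured the gap at about 24 mm. Two packers would have left the bracket almost at the end of its slots, so I used three (18 mm). I gripped them at 8 N and pushed the first two against the post before hanging the third.
- **Clamp:** One finger is behind the bracket and the other behind the post, with the grip set to 14 N.

What the last checks showed:
- **Bracket closed on the stack:** the opening stopped at 0.589 (about 52 mm), which matches post 30 + stack 18 + bracket 4. The bracket had slid about 6 mm of its 12 mm.
- **Holding force:** the net sideways force on the tool was 6.8 N and steady, so the bracket finger presses with at least that. I worked out the real clamp force from the grip setting and did not measure it separately.
- **Unused packers and other items:** the last pictures show two packers standing in the caddy. The items in the last top view (spanner, driver, tape, mug, adapter) looked undisturbed. The mouse and phone were outside that view and not rechecked.

Arm position readings wandered by about 1–2 mm, so I centred each packer on the stud from wrist pictures. No check failed.

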